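Tare the bar scale: fit the index plate, slide the poise until the pointer centres

ROBOT

A 7-joint arm with a two-finger parallel gripper is mounted at the origin on the work surface. World frame = base frame: x ahead of the robot, y to its left, z up, the work surface at z = 0. Lengths are in mm, angles in rad, forces in N, time in s.
With the tool pointing down it reaches from about 400 to 850 mm from the base axis. Payload 4.5 kg.
Tool frame: the origin (TCP) lies midway between the tips of the shut fingers; the grasp point (between the pads) lies 19 mm behind it (pinch_z is the distance from the TCP to the grasp point, in mm); z points along the fingers, y is the direction in which the jaws open and shut (so a half turn about z gives the same grasp; the last joint's range is limited). The gripper opens to 88 mm and grips with 3 to 60 N. Pads are 18 mm wide; open, the fingers measure 123 mm over their backs; the gripper's body (75 mm by 187 mm) begins 45 mm behind the grasp point.
Start: joints at [-1.147, 0.689, -0.195, 1.565, 0.157, 0.902, -0.215], TCP at [237.485, 578.147, 238.743] pointing down, gripper open.
Joint ranges: [-3.01, 3.01], [-0.46, 2.08], [-1.47, 1.51], [0.13, 2.56], [-1, 4.14], [0.04, 2.09], [-2.66, 2.66]. Speed limits (rad/s): [2.57, 2.57, 3.14, 3.14, 3.14, 3.14, 3.14].

INTERFACE

Orientations are given as a rotation vector (axis times angle).
In Python, from bench import get_state, grab_frame, hand_in, pinch_z gives the robot as it stands.
- The arm moves only by the tool step_arm, never from a script. Its argument "commands" is a list of rows, each an object with "dp": the shift along the tool's x, y, z in cm, a list of three; "rot": the turn, a rotation vector about the tool's x, y, z in degrees, a list of three. A call has 1 to 20 rows; each row shifts and turns the pose as measured when the row begins, along the tool's axes as they then stand; what a row does not reach is not made up. A row lasts 1/10 s, in which the tool goes at most 50 mm and 8.59 degrees, less where a joint would pass 70% of its speed; a pose out of reach is approached as far as the arm can. A call is refused whole if a number of a shift passes 5 or a number of a turn 8.59, either way. A call with a gripper value outside its range is refused whole. "claw" is the finger opening in cm, from 0 to 8.81, set as the call begins (left out, the last holds). The fingers move at their own pace and stop on an object; the grip force is fixed at half the most. Time passes only in rows, so rows that do not move let the fingers close. It gives the time, the measured TCP pose, the force and the opening at its end, in the units of the state.
- get_state(): the state, without advancing time (a new reading comes with each control period).
- grab_frame(name): name is "scene" or "side" or "wrist"; returns a dict with "img" (400x640x3 uint8, red, green, blue), "z_map" (400x640 float32, mm along the optical axis (not along the pixel's ray), 0 where there is no reading), "vertical_fov" (degrees; the focal length in pixels is half the picture's height over the tangent of half this angle, whatever the lens; pixels are square), "cx", "cy" (the principal point, pixels), "view" (4x4, takes a point from world to camera coordinates); the wrist camera has in their place "tool_from_camera" (4x4, takes a point from camera to tool coordinates, whose origin is the TCP and whose axes are the flange's). Camera axes: x right, y down, z forward; pixel columns grow to the right and rows downward; lengths in mm; the calibration is good to about 2 mm. The wrist camera is an equidistant fisheye: a pixel r from the principal point sees the ray r / f radians off the axis. A picture is of the moment at which its call begins: read the wrist's pose just before it.
- hand_in(): hands the job in, once; it reports no verdict.
The state is a dict: "time": time; "joint_positions": joint angles; "qd": joint speeds; "joint_torque": joint torques, N m; "tcp_pos": TCP position; "eef_rot": TCP orientation; "force": force on the tool from outside, world axes, zero at the start; "wrist_torque": the same for the moment, N m; "finger_gap": finger opening in mm.
Only numpy, scipy, OpenCV 4.12 (cv2) and the standard library are available. Lean on these libraries where they do the work, as an engineer would, in place of code of your own. Each camera call takes 0.05 s, during which the arm holds its last target.

TASK

The bar scale has to be tared for the copper mug that is clipped in its hanging pan. First lift the white index plate out of its wooden rack, slide it down edgewise, upright, into the two vertical guides at the pointer end of the scale until it sits fully home, and let go of it. Then slide the poise along the notched beam until the pointer comes to rest level with the green band of the plate, with the beam swinging free, and leave the shot glass, the citrus reamer and the bitters bottle where they are.

Things in the scene. Friction and masses are not known exactly. Their poses are not given: they have to be found in the camera images.
- stand: fixed scale stand, wooden base 110 x 460 x 12 mm, at a new place and yaw each time. Origin on the table under the pivot; z up; y along the level beam from the pivot to the pointer end; x level, across the beam. The pan with the copper mug hangs from the beam at y = -110 mm, below the beam. A steel fork at the pivot, 40 mm wide in x, is 158 mm high
- guide_seat (a point): middle of the sill on which the plate must stand, 110 mm above the table, 22 mm to -x and 245 mm to +y of the pivot; axes as the stand. Two upright U-shaped aluminium guides, 64 mm apart inside along y, take the plate's two edges; slots 8 mm wide in x, from the sill to 155 mm above the table, then a flared mouth 10 mm higher, opening to about 20 mm. Either face of the plate may look either way
- index_plate: loose white plate, 5 mm thick (x), 60 mm wide (y), 80 mm high, with a dark wooden grip bar on top, 12 mm thick (x), 40 mm wide (y), from 80 to 105 mm above the lower edge. A green band 10 mm high crosses both faces, centred 40 mm above the lower edge: level with the pivot once home. 90 g. Origin at the centre of the lower edge. Starts upright in the rack
- plate_rack: fixed wooden rack 70 x 100 mm, 40 mm high, origin at the centre of its underside; the plate stands in its slot (8 mm wide in x, 64 mm long in y, floor 10 mm above the table), so the plate's lower edge is 30 mm deep in it
- beam (a joint): tilt of the beam, rad: 0 level (pointer on the middle of the band), positive = pointer end up; stops at -0.08 and +0.08. Starts near +0.08: the mug, of hidden mass, outweighs the poise. Off the stops it tilts about 0.007 rad per mm of poise travel (poise outwards: pointer sinks). A push on the poise also tilts it: read it with the robot clear, when it has settled, about 1 s
- poise (a joint): travel of the poise along the beam, m: 0 nearest the pivot, growing towards the pointer, at most 0.12. Its centre is 55 mm plus this from the pivot. About 0.8 N of friction holds it wherever it is left (the notches are only marks). Balance lies farther out than where it starts. It can be pushed either way
- poise_top (a point): centre of the top of the poise: a brass block with an upright black, white-striped handle, 20 mm along the beam (y), 30 mm across (x), from 20 mm below to 60 mm above the beam's centre line (top 210 mm above the table when level), 250 g. Its flat -y and +y faces can be pushed above the beam. It rises and falls up to 14 mm as the beam tilts
- pointer_tip (a point): tip of the red pointer, a rod 4 mm thick on the end of the beam, 252 mm from the pivot; it plays up and down about 20 mm either way, 7 mm in front (+x side) of the seated plate's face. 150 mm above the table when centred
- shot_glass: bystander: frosted shot glass, 48 mm wide, 62 mm high, origin at the centre of its underside
- reamer: bystander: lime-green citrus reamer, 100 mm wide, 68 mm high, origin at the centre of its underside
- bitters: bystander: small amber bottle, 44 mm wide, 120 mm high, origin at the centre of its underside
- pivot (a point): the pivot of the beam, 150 mm above the stand's origin; axes as the stand. The beam is a steel bar 6 mm wide (x) and 16 mm high, its top edge 158 mm above the table when level, running from y = -130 to +205 mm of the pivot
Not all that is in view belongs to the job. Of the things like the index_plate, leave any that is blue or turquoise; of the rest the smaller one is meant.

How it is judged (in metres and radians):
On the way, in this order (a step that is already met when the one before it is completed fails the run):
1. the index plate stands fully home in its guides and is released (z of index_plate in the frame of guide_seat between -0.004 and 0.004 m and horizontal distance between index_plate and guide_seat below 0.005 m and angle between index_plate's own z axis and vertical below 0.08 rad and contact force between the fingers and index_plate below 0.1 N), for 0.2 s.
2. the pointer rests level with the band, the robot clear of the scale (value of joint beam between -0.022 and 0.022 rad and velocity of joint beam between -0.03 and 0.03 rad/s and contact force between each of the arm, the fingers and stand below 0.1 N), for 0.5 s.
At the end, for the whole second after the job is handed in: The index plate stands upright on the sill of its guides (within 4 mm in height and 5 mm sideways), and the free beam is at rest within 0.022 rad of level, so that the pointer tip lies within about 5 mm of the middle of the green band (z of index_plate in the frame of guide_seat between -0.004 and 0.004 m and horizontal distance between index_plate and guide_seat below 0.005 m and angle between index_plate's own z axis and vertical below 0.08 rad and linear speed of index_plate below 0.02 m/s and value of joint beam between -0.022 and 0.022 rad and velocity of joint beam between -0.03 and 0.03 rad/s); the robot touches nothing.
It fails at once if the shot glass, the reamer or the bitters bottle is moved more than 30 mm or tipped (distance of any of shot_glass, reamer, bitters from where it was at the start of the episode above 0.03 m or angle between any of shot_glass, reamer, bitters's own z axis and vertical above 0.5 rad).
It also fails if it takes over 72 s, if anything falls off the work surface, if the arm or the gripper's body presses on something with over 40 N, if the wrist force passes 120 N, or if a joint passes its speed limit or range.

## Working session

There is one attempt and no reset: what is moved stays moved. The work goes in short steps, Python scripts to look and compute and a tool call to move; the robot and the scene stay as the last step left them, time stands still between calls to the robot, and variables do not carry over. Pictures are saved under pics/ and viewed, and the job is handed in when it is done.

Besides the shell and the picture viewer there is one more tool, called after "Call:" by a JSON object that holds its "api" and its "payload". step_arm: Moves the arm, as the interface text tells. Its arguments: {"type":"object","properties":{"commands":{"type":"array","items":{"type":"object","properties":{"dp":{"type":"array","items":{"type":"number"}},"rot":{"type":"array","items":{"type":"number"}}}}},"claw":{"type":"number"}},"required":["commands"]}

```bash
ls; mkdir -p pics
python3 - <<'E'
from bench import *
import cv2,numpy as np,pickle
s=get_state();print(s,pinch_z)
for n in ["scene","side","wrist"]:
    f=grab_frame(n);pickle.dump(f,open(n+'.pkl','wb'))
    cv2.imwrite(f'pics/{n}0.png',f['img'][:,:,::-1])
    print(n,{k:v for k,v in f.items() if k not in('img','z_map')},(f['z_map']>0).mean())
E
```

```text
pics
{'time': 0.0, 'joint_positions': array([-1.14720672,  0.68996838, -0.19450685,  1.5663657 ,  0.1572744 ,
        0.90247531, -0.21508867]), 'qd': array([ 0.00022288, -0.00104555, -0.00150401, -0.00044808, -0.00109534,
        0.00038352, -0.00017131]), 'joint_torque': array([-5.24218849e-04, -5.27580178e+01, -1.26730286e+00, -1.53431743e+01,
       -5.26601239e-02,  6.55260388e-03,  1.73976769e-04]), 'tcp_pos': array([237.29663259, 577.50980261, 237.91380432]), 'eef_rot': array([-6.08246156e-01, -3.08190414e+00,  2.84742574e-03]), 'force': array([-6.86414991e-02,  1.83984294e-01, -1.70764502e-04]), 'wrist_torque': array([-0.03171306,  0.01266131,  0.00135502]), 'finger_gap': 88.28429177924887} 18.700000000000003
scene {'vertical_fov': 52.72937560011088, 'cx': 324.067215362922, 'cy': 196.7264591043852, 'view': array([[-2.17166364e-01,  9.76129555e-01, -3.14043057e-03,
         1.10922713e+02],
       [ 7.58305872e-01,  1.66678012e-01, -6.30230628e-01,
        -3.29899105e+02],
       [-6.14663301e-01, -1.39246301e-01, -7.76401632e-01,
         1.62473948e+03],
       [ 0.00000000
[... 304 characters left out ...]
1, -8.25430810e-01,
         3.45007992e+02],
       [ 5.44549746e-01,  6.20540304e-01, -5.64265279e-01,
         7.89773613e+02],
       [ 0.00000000e+00,  0.00000000e+00,  0.00000000e+00,
         1.00000000e+00]])} 0.9960546875
wrist {'vertical_fov': 65.70646984690485, 'cx': 315.97223585083816, 'cy': 201.75858219829644, 'tool_from_camera': array([[-1.49951925e-04, -9.58537830e-01, -2.84965271e-01,
         7.41324026e+01],
       [ 9.99999922e-01, -3.96970918e-05, -3.92682058e-04,
        -1.27644317e+00],
       [ 3.65088315e-04, -2.84965307e-01,  9.58537762e-01,
        -1.45405665e+02],
       [ 0.00000000e+00,  0.00000000e+00,  0.00000000e+00,
         1.00000000e+00]])} 0.98690234375
```

View pics/scene0.png

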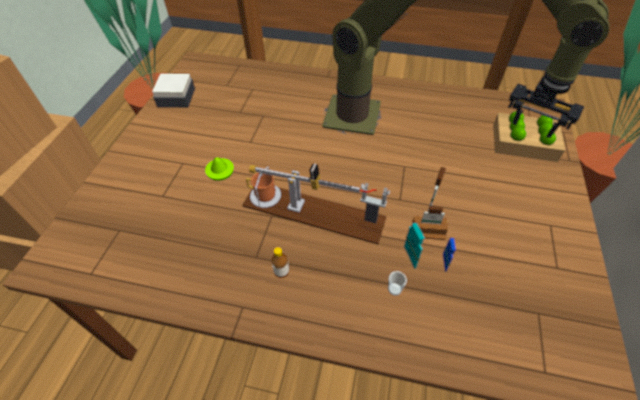

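View pics/side0.png

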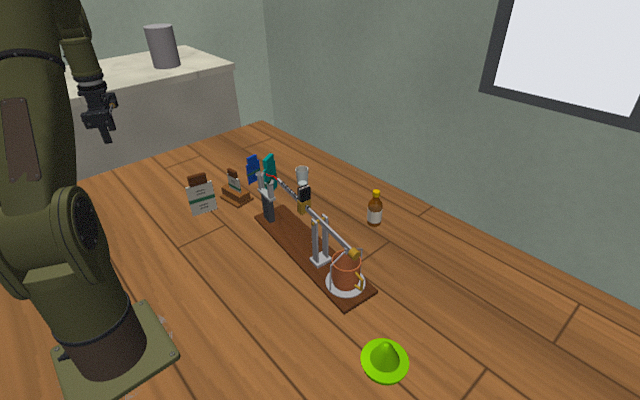

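View pics/wrist0.png

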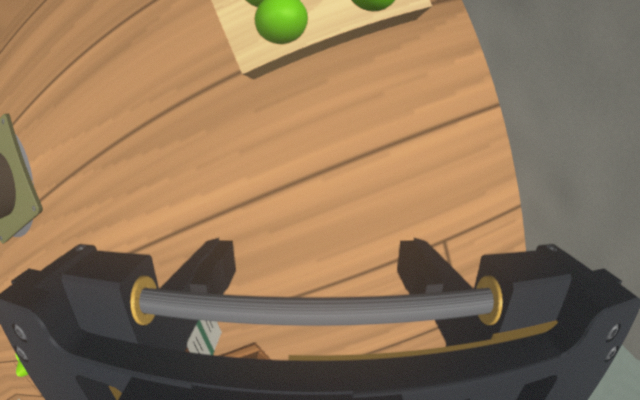

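Run:
```python
import cv2,pickle
f=pickle.load(open('scene.pkl','rb'));i=f['img'][140:305,200:480,::-1]
cv2.imwrite('pics/scene0z.png',cv2.resize(i,(784,462),interpolation=cv2.INTER_CUBIC))
f=pickle.load(open('side.pkl','rb'));i=f['img'][130:330,170:400,::-1]
cv2.imwrite('pics/side0z.png',cv2.resize(i,(690,600),interpolation=cv2.INTER_CUBIC))
```

```text
(no output)
```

View pics/scene0z.png

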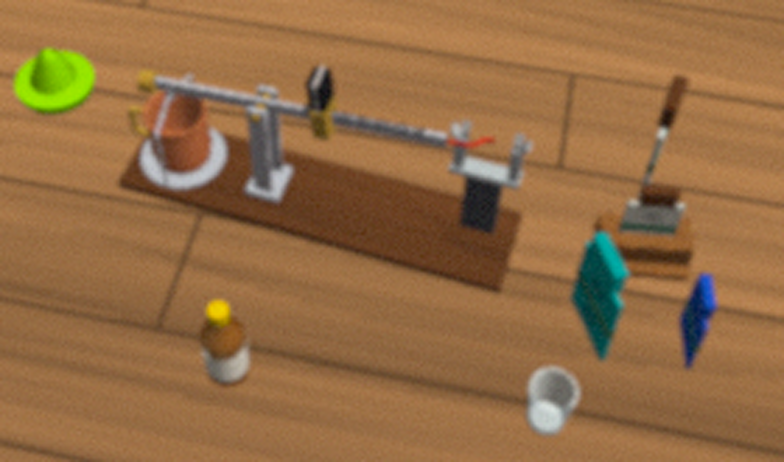

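View pics/side0z.png

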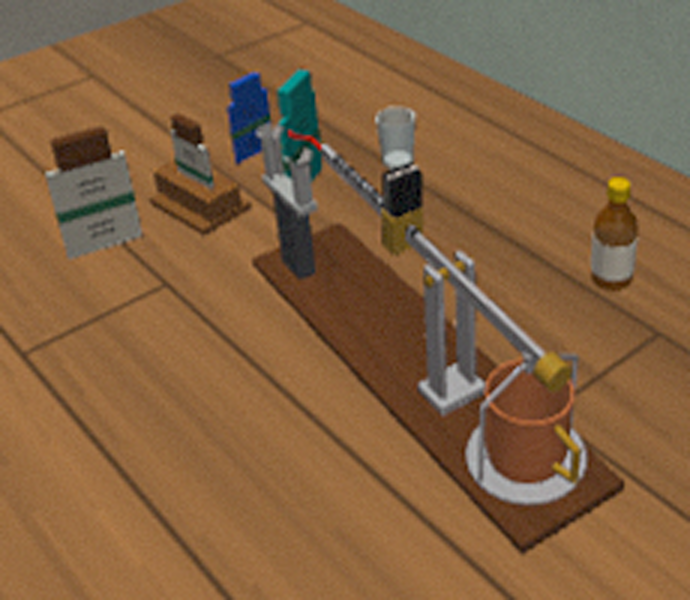

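```bash
cat > h.py <<'E'
import numpy as np,cv2,pickle
def K(f):
    F=200/np.tan(np.radians(f['vertical_fov']/2));return F,f['cx'],f['cy']
def cloud(f):
    F,cx,cy=K(f);v,u=np.mgrid[:400,:640];z=f['z_map'].astype(float)
    P=np.stack([(u-cx)/F*z,(v-cy)/F*z,z,np.ones_like(z)],-1)
    return (P@np.linalg.inv(f['view']).T)[...,:3]
def proj(f,p):
    F,cx,cy=K(f);c=f['view']@np.r_[p,1];return np.array([cx+F*c[0]/c[2],cy+F*c[1]/c[2]])
def ray(f,uv,z):
    F,cx,cy=K(f);T=np.linalg.inv(f['view']);o=T[:3,3];d=T[:3,:3]@np.array([(uv[0]-cx)/F,(uv[1]-cy)/F,1]);return o+d*(z-o[2])/d[2]
E
python3 - <<'E'
from h import *
np.set_printoptions(precision=1,suppress=True)
for n in ['scene','side']:
    f=pickle.load(open(n+'.pkl','rb'));C=cloud(f);hsv=cv2.cvtColor(f['img'],cv2.COLOR_RGB2HSV)
    z=C[...,2]
    print(n,'table z',np.median(z[300:330,250:350]))
    # base: z 6..18 dark
    m=(z>7)&(z<17)&(hsv[...,2]<130)
    ys=C[...,1];xs=C[...,0]
    m&=(xs>300)&(xs<900)&(ys>-350)&(ys<350)
    k,l,st,ce=cv2.connectedComponentsWithStats(m.astype(np.uint8))
    i=1+np.argmax(st[1:,4]);print('px',st[i])
    P=C[l==i][:,:2].astype(np.float32)
    r=cv2.minAreaRect(P);print(r);print(cv2.boxPoints(r))
    # above-table points histogram near rack
    for nm,lo,hi in [('racktop',36,44),('bar',95,120)]:
        m=(z>lo)&(z<hi)&(xs>300)&(xs<900)&(ys>60)&(ys<500)
        k,l,st,ce=cv2.connectedComponentsWithStats(m.astype(np.uint8))
        for i in range(1,k):
            if st[i,4]>12:
                Q=C[l==i];print(nm,st[i],ce[i],Q.mean(0),Q.min(0),Q.max(0),f['img'][l==i].mean(0))
E
```

```text
scene table z 1.6060446633310903
px [ 243  189  143   55 2734]
((511.1156311035156, -35.05712890625), (458.6144104003906, 112.63533782958984), 83.96226501464844)
[[ 431.  -257.2]
 [ 543.  -269. ]
 [ 591.2  187.1]
 [ 479.2  198.9]]
racktop [365 214  13   5  22] [371.  216.5] [516.4 151.1  40.1] [511.5 131.7  36.8] [519.8 169.9  43.3] [42.2 38.1 38.9]
racktop [415 216  34  14 252] [431.9 223.8] [504.1 336.9  40.8] [470.9 284.1  36.2] [526.4 386.4  44. ] [139.5  94.7  53.4]
racktop [391 276  14   8  21] [398.5 278.2] [710.5 256.5  39.8] [703.6 235.9  36.6] [721.2 272.2  43.8] [125.5 123.2 117.8]
racktop [390 286  15   5  18] [396.3 288.3] [742.6 253.8  40.3] [730.2 236.1  36. ] [748.  273.7  43.9] [179.4 183.9 181.1]
bar [434 183   6  10  26] [436.3 187. ] [412.8 332.1 108.5] [397.3 325.9  96. ] [423.3 339.2 119.3] [126.1 114.7  99.5]
bar [361 196  26  12 177] [373.2 201.5] [511.5 150.6 109.2] [495.1 113.3  95.2] [523.3 188.7 119.1] [143.5 143.6 140.8]
bar [428 206  16   8 102] [435.6 209.3] [501.5 333.8 109.9] [490.4 313.7  95.2] [507.7 354.9 119.8] [86.5 55.8 34.5]
bar [409 226  14  2
[... 956 characters left out ...]
10  11   8  20] [267.8 214.2] [500.6 143.2  40.2] [495.4 128.4  36.2] [509.7 168.4  43.8] [46.6 45.7 45. ]
bar [246 154  11   8  56] [250.8 157.4] [603.4 382.9 105. ] [585.1 375.   95.5] [627.6 391.8 112.2] [ 40.3  61.1 112. ]
bar [263 160  12  16  69] [268.2 167.4] [605.3 278.8 107.2] [573.3 259.9  95.2] [646.2 302.1 119.8] [16.4 78.1 74.9]
bar [227 168  11  11  69] [231.8 172.9] [495.4 328.1 109.6] [488.8 309.5  95.2] [506.7 352.9 119.9] [70.6 46.7 29.9]
bar [185 180  27  13 165] [198.1 186. ] [380.  335.5 106.6] [341.1 325.   95.2] [420.1 347.5 120. ] [104.8  97.2  87.3]
bar [257 186  19  16 129] [265.2 194.2] [502.7 147.5 111.7] [493.5 111.3  95.3] [521.  190.3 119.4] [118.  118.  115.4]
```

Run:
```python
from h import *
from scipy.spatial.transform import Rotation as R
np.set_printoptions(precision=3,suppress=True)
print(R.from_rotvec([-6.08246156e-01, -3.08190414e+00,  2.84742574e-03]).as_matrix())
for n in ['scene','side']:
    f=pickle.load(open(n+'.pkl','rb'));C=cloud(f)
    z=C[...,2];xs=C[...,0];ys=C[...,1]
    m=(z>36)&(z<44)&(xs>450)&(xs<540)&(ys>270)&(ys<400)
    print(n,'rack',cv2.minAreaRect(C[m][:,:2].astype(np.float32)))
    for nm,b in {'plate':(450,540,290,380),'bigwhite':(330,430,300,370),'turq':(570,660,250,310),'blue':(570,640,360,400),'reamer':(300,600,-450,-300)}.items():
        m=(xs>b[0])&(xs<b[1])&(ys>b[2])&(ys<b[3])&(z>8);print(nm,C[m].min(0),C[m].max(0),np.percentile(z[m],[50,95,99]))
    # heights vs guides
    m=(z>120)&(xs>470)&(xs<560)&(ys>90)&(ys<210)
    for p in C[m][np.argsort(-z[m])][:8]:print(p)
    # plate bar top
    m=(z>105)&(z<122)&(xs>480)&(xs<520)&(ys>300)&(ys<370)
    print('bar',cv2.minAreaRect(C[m][:,:2].astype(np.float32)),C[m].mean(0))
```

```text
[[-0.925  0.38  -0.001]
 [ 0.38   0.925 -0.002]
 [-0.    -0.002 -1.   ]]
scene rack ((499.74432373046875, 335.30780029296875), (46.966129302978516, 100.03744506835938), 7.223988056182861)
plate [470.898 290.232   8.086] [534.782 379.73  121.269] [ 42.561 115.071 117.98 ]
bigwhite [344.965 325.936  19.804] [423.55  349.839 147.147] [132.712 145.445 146.725]
turq [573.411 262.846   8.343] [649.569 306.346 147.296] [ 85.317 143.603 145.287]
blue [576.672 378.439   8.225] [637.665 395.698 109.839] [ 64.23  107.434 109.555]
reamer [ 310.165 -448.447    8.029] [ 512.118 -311.791   72.336] [23.051 62.974 68.756]
[527.137 103.157 177.498]
[526.254 105.912 177.178]
[527.884  97.551 176.94 ]
[519.026 153.665 176.54 ]
[526.803 100.286 176.387]
[523.526  96.853 176.16 ]
[529.231 103.626 175.628]
[521.568 102.362 175.303]
bar ((499.5649108886719, 333.9615173339844), (13.952922821044922, 40.51774978637695), 13.805325508117676) [500.938 333.809 113.692]
side rack ((497.8815612792969, 333.7143249511719), (46.248992919921875, 105.25192260742188), 8.653203964233398)
plate [458.162 290.196   8.183] [538.264 379.526 121.387] [ 45.042 115.648 120.269]
bigwhite [340.55  323.093   8.213] [422.431 352.143 150.434] [ 77.326 145.593 148.073]
turq [573.033 259.912   9.405] [648.207 304.111 148.442] [ 98.085 145.694 147.7  ]
blue [574.907 375.035   8.292] [638.247 393.716 112.224] [ 63.575 109.718 110.836]
reamer [ 356.563 -449.031    8.111] [ 545.537 -327.233   72.805] [23.072 64.423 70.081]
[522.937  96.589 178.923]
[525.751  95.789 178.082]
[520.551  93.475 178.05 ]
[525.325 104.774 177.536]
[523.463 107.042 177.31 ]
[523.566  92.991 176.973]
[522.776 101.403 176.817]
[519.662  92.62  175.512]
bar ((496.6513671875, 331.0806579589844), (15.279499053955078, 38.02766799926758), 11.56032657623291) [495.701 329.332 114.635]
```

Call:
{"api": "step_arm", "payload": {"commands": [{"dp": [0,0,-3]},{"dp": [-3,-1.1,0]},{"dp": [-3,-1.1,0]},{"dp": [-3,-1.1,0]},{"dp": [-3,-1.1,0]},{"dp": [-3,-1.1,0]},{"dp": [-3,-1.1,0]},{"dp": [-3,-1.1,0]},{"dp": [-3,-1.1,0]},{"dp": [-3,-1.1,0]},{"dp": [-3,-1.1,0]},{"dp": [-3,-1.1,0]},{"dp": [0,0,0],"rot": [0,0,-6]},{"rot": [0,0,-6]},{"rot": [0,0,-6]},{"rot": [0,0,-6]},{"rot": [0,0,-6]},{"rot": [0,0,0]}]}}

```text
$.commands[0]: bad value
```

```bash
cat >> h.py <<'E'
from scipy.spatial.transform import Rotation as R
def wcloud(f,s):
    "wrist fisheye -> world cloud"
    F,cx,cy=K(f);v,u=np.mgrid[:400,:640];z=f['z_map'].astype(float)
    return wpts(f,s,np.stack([u,v],-1).astype(float),z)
def wdir(f,uv):
    F,cx,cy=K(f);d=np.asarray(uv,float)-[cx,cy];r=np.linalg.norm(d,axis=-1)+1e-9;th=r/F
    return np.concatenate([d/r[...,None]*np.sin(th)[...,None],np.cos(th)[...,None]],-1)
def wT(f,s):
    T=np.eye(4);T[:3,:3]=R.from_rotvec(s['eef_rot']).as_matrix();T[:3,3]=s['tcp_pos'];return T@f['tool_from_camera']
def wpts(f,s,uv,z):
    D=wdir(f,uv);D=D/D[...,2:];P=D*z[...,None];T=wT(f,s);return P@T[:3,:3].T+T[:3,3]
def wray(f,s,uv,z):
    T=wT(f,s);d=wdir(f,uv)@T[:3,:3].T;o=T[:3,3];return o+d*((z-o[2])/d[...,2])[...,None]
def delta(s,pos,ydeg):
    "tool-frame shift (cm) and turn (deg) to reach pos with tool y at ydeg in world, tool down"
    a=np.radians(ydeg);y=np.array([np.cos(a),np.sin(a),0]);z=np.array([0,0,-1.]);x=np.cross(y,z)
    M=np.stack([x,y,z],1);C=R.from_rotvec(s['eef_rot']).as_matrix()
    return C.T@(np.array(pos)-s['tcp_pos'])/10,np.degrees(R.from_matrix(C.T@M).as_rotvec())
def yaw(s):
    C=R.from_rotvec(s['eef_rot']).as_matrix();return np.degrees(np.arctan2(C[1,1],C[0,1]))
E
python3 - <<'E'
from h import *
from bench import *
np.set_printoptions(precision=2,suppress=True)
s=get_state();f=grab_frame('wrist');pickle.dump((f,s),open('w1.pkl','wb'))
cv2.imwrite('pics/w1.png',f['img'][:,:,::-1]);print(s['time'],s['tcp_pos'],yaw(s),s['qd'])
E
```

```text
0.15 [237.36 577.68 238.12] 67.67140411421762 [ 0. -0. -0. -0.  0.  0. -0.]
```

View pics/w1.png

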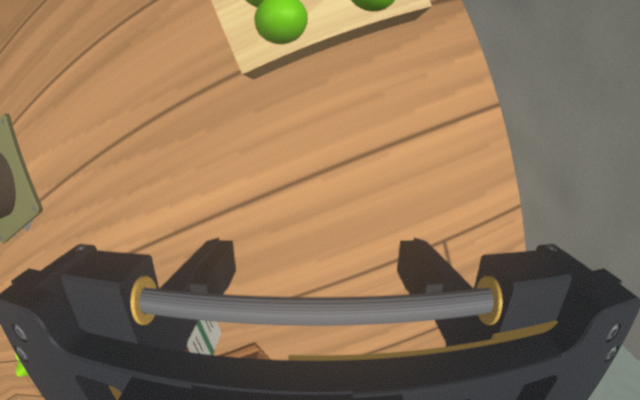

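The move was refused: each row needs both fields. The picture is unchanged from the start.

Call:
{"api": "step_arm", "payload": {"commands": [{"dp": [0,0,-3],"rot": [0,0,0]},{"dp": [-3,-1.1,0],"rot": [0,0,0]},{"dp": [-3,-1.1,0],"rot": [0,0,0]},{"dp": [-3,-1.1,0],"rot": [0,0,0]},{"dp": [-3,-1.1,0],"rot": [0,0,0]},{"dp": [-3,-1.1,0],"rot": [0,0,0]},{"dp": [-3,-1.1,0],"rot": [0,0,0]},{"dp": [-3,-1.1,0],"rot": [0,0,0]},{"dp": [-3,-1.1,0],"rot": [0,0,0]},{"dp": [-3,-1.1,0],"rot": [0,0,0]},{"dp": [-3,-1.1,0],"rot": [0,0,0]},{"dp": [-3,-1.1,0],"rot": [0,0,0]},{"dp": [0,0,0],"rot": [0,0,-6]},{"dp": [0,0,0],"rot": [0,0,-6]},{"dp": [0,0,0],"rot": [0,0,-6]},{"dp": [0,0,0],"rot": [0,0,-6]},{"dp": [0,0,0],"rot": [0,0,-6]},{"dp": [0,0,0],"rot": [0,0,0]}]}}

```text
time: 2.0
tcp_pos: [506.4, 328.2, 264.2]
eef_rot: [0.241, -3.126, 0.012]
force: [0.6, 0.4, -0.4]
finger_gap: 88.0
```

```bash
cat > look.py <<'E'
from h import *
from bench import *
import sys
np.set_printoptions(precision=2,suppress=True)
n=sys.argv[1];s=get_state();f=grab_frame('wrist');pickle.dump((f,s),open(n+'.pkl','wb'))
cv2.imwrite(f'pics/{n}.png',f['img'][:,:,::-1]);print(s['time'],s['tcp_pos'],yaw(s),s['qd'].max(),s['force'],s['finger_gap'])
E
python3 look.py w2
```

```text
2.0 [506.45 328.16 264.18] 98.80917156305411 0.009391200959673744 [ 0.6   0.37 -0.44] 87.98546109721609
```

View pics/w2.png

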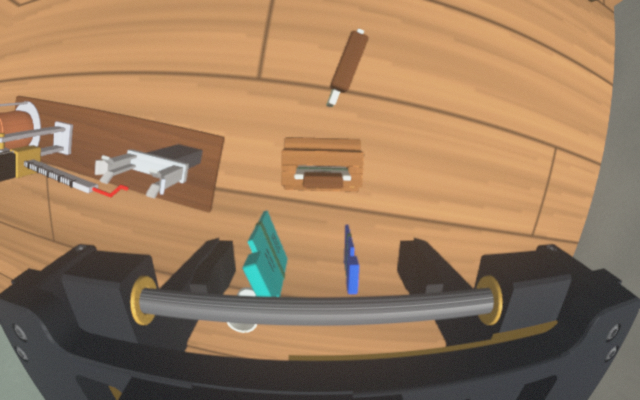

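Run:
```python
from h import *
f,s=pickle.load(open('w2.pkl','rb'));i=f['img'][:,:,::-1]
a=cv2.resize(i[125:205,270:375],None,fx=7,fy=7,interpolation=cv2.INTER_CUBIC)
b=cv2.resize(i[125:225,85:215],None,fx=6,fy=6,interpolation=cv2.INTER_CUBIC)
cv2.imwrite('pics/w2a.png',a);cv2.imwrite('pics/w2b.png',b)
np.set_printoptions(precision=1,suppress=True)
C=wcloud(f,s);z=C[...,2];xs,ys=C[...,0],C[...,1]
print('table',np.median(z[100:130,400:500]))
m=(z>36)&(z<44)&(xs>440)&(xs<560)&(ys>270)&(ys<400);print('rack',cv2.minAreaRect(C[m][:,:2].astype(np.float32)))
m=(z>0)&(z<50)&(xs>440)&(xs<560)&(ys>270)&(ys<400);m&=(z>8);print('rackall',cv2.minAreaRect(C[m][:,:2].astype(np.float32)))
m=(z>108)&(z<125)&(xs>470)&(xs<530)&(ys>300)&(ys<370);print('bar',m.sum(),cv2.minAreaRect(C[m][:,:2].astype(np.float32)),np.median(C[m],0))
m=(z>150)&(xs>460)&(xs<560)&(ys>80)&(ys<210)
k,l,st,ce=cv2.connectedComponentsWithStats(m.astype(np.uint8))
for j in range(1,k):
    if st[j,4]>8:Q=C[l==j];print(st[j],ce[j],np.median(Q,0),Q.min(0),Q.max(0))
```

```text
table -0.6001822400170624
rack ((497.8011474609375, 331.6947937011719), (44.90343475341797, 100.30429077148438), 7.616544246673584)
rackall ((497.4320068359375, 331.55670166015625), (69.4493637084961, 100.30123138427734), 7.910647869110107)
bar 529 ((497.698486328125, 331.346923828125), (13.224638938903809, 38.68974685668945), 8.157815933227539) [497.1 331.9 114.1]
[ 95 155  22  29 389] [104.4 168.6] [504.6 116.5 160.5] [490.  106.5 150. ] [517.5 126.4 166.6]
[146 168  20  31 324] [156.1 183.8] [513.6 179.7 161.4] [496.5 170.6 150. ] [524.2 190.2 166.2]
[ 71 179  58  19 406] [ 95.1 187.1] [521.5 104.7 169.8] [513.6  80.  157.3] [528.9 154.1 174.9]
```

View pics/w2a.png

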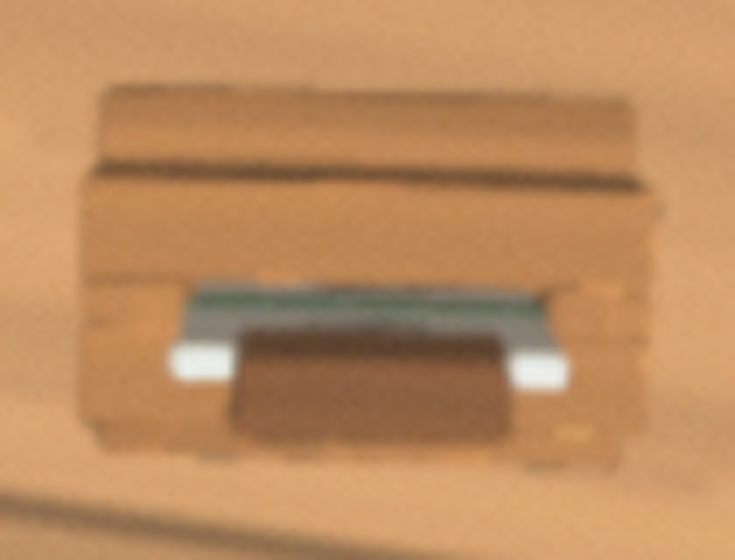

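View pics/w2b.png

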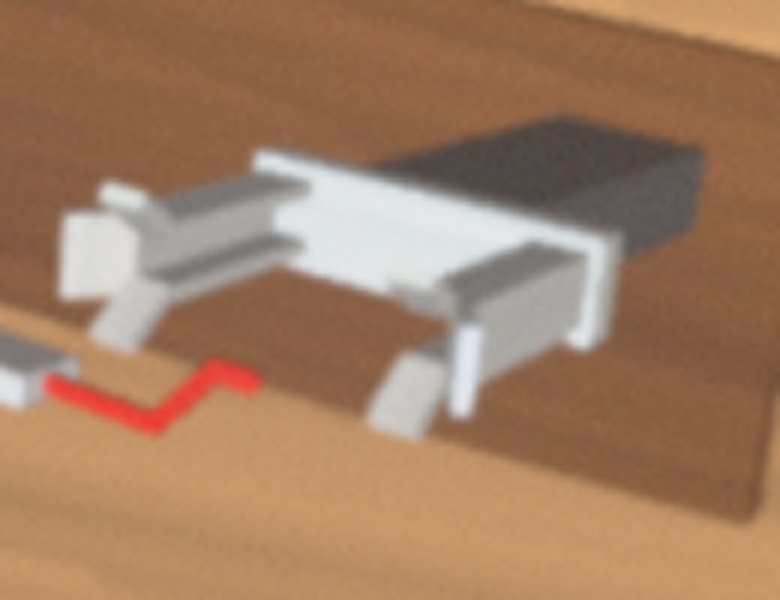

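Run:
```python
from h import *
from bench import *
np.set_printoptions(precision=2,suppress=True)
s=get_state();print(delta(s,[515,148,275],84))
```

```text
(array([  1.87, -17.95,  -0.94]), array([-0.45, -0.33, 14.68]))
```

Call:
{"api": "step_arm", "payload": {"commands": [{"dp": [0.3,-3,-0.5],"rot": [0,0,0]},{"dp": [0.3,-3,-0.4],"rot": [0,0,0]},{"dp": [0.3,-3,0],"rot": [0,0,0]},{"dp": [0.3,-3,0],"rot": [0,0,0]},{"dp": [0.3,-3,0],"rot": [0,0,0]},{"dp": [0.3,-3,0],"rot": [0,0,0]},{"dp": [0,0,0],"rot": [-0.2,-0.2,5]},{"dp": [0,0,0],"rot": [-0.2,-0.2,5]},{"dp": [0,0,0],"rot": [0,0,4.7]},{"dp": [0,0,0],"rot": [0,0,0]},{"dp": [0,0,0],"rot": [0,0,0]}]}}

```text
time: 3.15
tcp_pos: [514.3, 140.6, 274.0]
eef_rot: [0.223, 3.133, -0.001]
force: [0.1, 0.2, -0.7]
finger_gap: 88.2
```

```bash
python3 look.py w3
python3 - <<'E'
from h import *
f,s=pickle.load(open('w3.pkl','rb'));i=f['img'][:,:,::-1]
cv2.imwrite('pics/w3a.png',cv2.resize(i[90:250,210:430],None,fx=3.6,fy=3.6,interpolation=cv2.INTER_CUBIC))
E
```

```text
3.15 [514.28 140.63 273.99] 81.86827492563961 -0.001418318577780634 [ 0.14  0.18 -0.66] 88.21317751499694
```

View pics/w3.png

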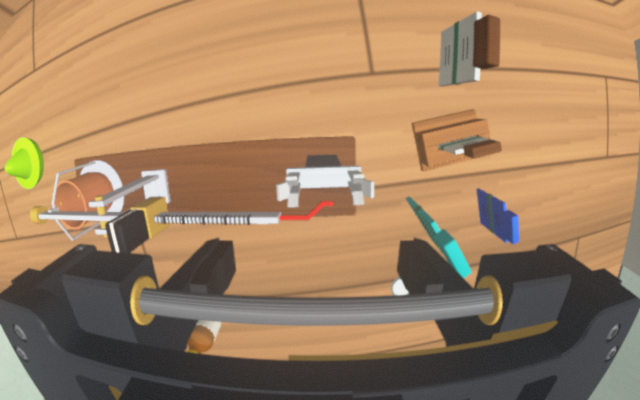

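View pics/w3a.png

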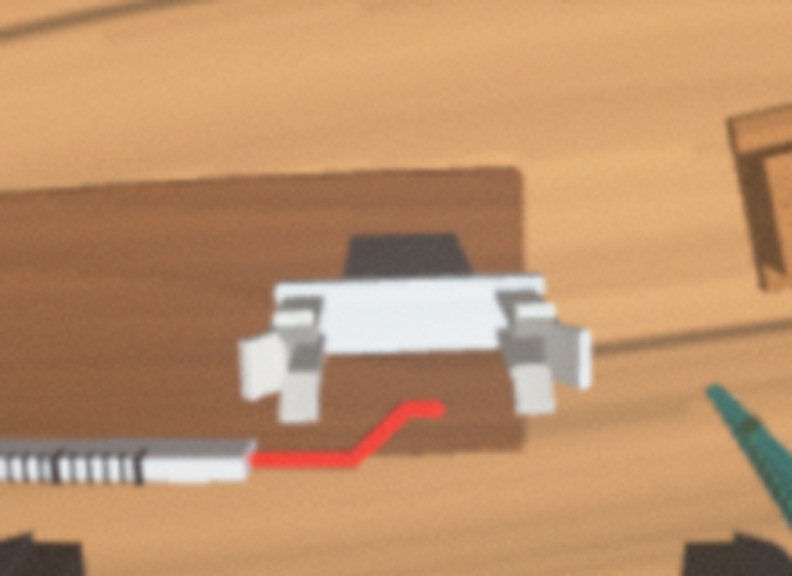

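Run:
```python
from h import *
np.set_printoptions(precision=1,suppress=True)
f,s=pickle.load(open('w3.pkl','rb'));C=wcloud(f,s);z=C[...,2];xs,ys=C[...,0],C[...,1]
def zz(p): return np.array([210+(p[0]+.5)/3.6-.5,90+(p[1]+.5)/3.6-.5])
pts={'L+x tip l':(280,420),'L+x tip r':(319,421),'R+x tip l':(517,412),'R+x tip r':(554,411),'L-x l':(276,310),'L-x r':(315,309),'R-x l':(517,304),'R-x r':(554,302)}
for k,p in pts.items(): print(k,wray(f,s,zz(p)[None],np.array([165.]))[0])
base=(z>7)&(z<17)&(xs>400)&(xs<620)&(ys>-350)&(ys<220)
print('base',cv2.minAreaRect(C[base][:,:2].astype(np.float32)))
for lo,hi in [(106,114),(158,170)]:
    m=(z>lo)&(z<hi)&(xs>470)&(xs<560)&(ys>95)&(ys<205)
    k,l,st,ce=cv2.connectedComponentsWithStats(m.astype(np.uint8))
    for j in range(1,k):
        if st[j,4]>15:Q=C[l==j];print(lo,st[j],np.median(Q,0),Q.min(0),Q.max(0),cv2.minAreaRect(Q[:,:2].astype(np.float32)))
# beam line: z>150 
m=(z>150)&(z<185)&(xs>470)&(xs<560)&(ys>-60)&(ys<85);Q=C[m];print('beam',np.polyfit(Q[:,1],Q[:,0],1),np.polyfit(Q[:,1],Q[:,2],1))
m=(z>195)&(z<240)&(xs>450)&(xs<560)&(ys>-200)&(ys<150);Q=C[m];print('poise',np.median(Q,0),Q.min(0),Q.max(0),cv2.minAreaRect(Q[:,:2].astype(np.float32)))
```

```text
L+x tip l [515.9 114.2 165. ]
L+x tip r [517.5 123.5 165. ]
R+x tip l [522.  170.8 165. ]
R+x tip r [523.  179.7 165. ]
L-x l [489.3 117.8 165. ]
L-x r [490.4 126.8 165. ]
R-x l [495.8 173.7 165. ]
R-x r [496.5 182.4 165. ]
base ((508.55035400390625, -37.86445617675781), (458.658935546875, 110.88770294189453), 83.90289306640625)
106 [ 286  167   75   21 1072] [505.6 147.8 109.4] [493.1 111.2 106. ] [518.7 186.6 113.4] ((507.130859375, 147.9859619140625), (75.88133239746094, 21.1104679107666), 83.86670684814453)
158 [353 174  11   9  84] [499.4 177.6 163.5] [496.1 173.2 158.3] [505.1 182.2 166.4] ((500.5319519042969, 177.5034637451172), (9.230439186096191, 8.192098617553711), 80.87779235839844)
158 [286 177  12   7  74] [493.5 121.2 163.7] [490.6 116.9 158.1] [498.2 125.6 165.6] ((494.3087463378906, 121.14645385742188), (8.856170654296875, 6.8807148933410645), 84.13023376464844)
158 [364 180  10  17 153] [510.4 185.8 162.2] [503.6 181.6 158.1] [517.8 190.  165.5] ((510.5279235839844, 185.9534912109375), (7.383858680725098, 13.938236236572266), 84.28861999511719)
158 [276 183  11  18 1
[... 225 characters left out ...]
58. ] [523.4 180.4 165.7] ((519.2654418945312, 175.49354553222656), (9.267330169677734, 7.593912124633789), 80.71525573730469)
158 [288 196  10  11 101] [512.9 118.8 162.8] [508.9 114.7 158. ] [517.3 123.2 165.6] ((513.0994262695312, 118.87593078613281), (8.280652046203613, 7.574160575866699), 80.96649169921875)
158 [266 201  63  21 200] [523.5 115.2 168.4] [514.   95.1 158.8] [527.8 149.5 170. ] ((522.6176147460938, 122.89279174804688), (12.126016616821289, 54.77246856689453), 6.845638751983643)
beam [  0.1 510.2] [ -0. 167.]
poise [507.1 -23.8 212.4] [493.9 -42.1 195. ] [524.9 -19.1 216.7] ((509.2206726074219, -30.803749084472656), (22.288013458251953, 30.1500186920166), 85.18190002441406)
```

```bash
cat > d.py <<'E'
from h import *
from bench import *
import sys
np.set_printoptions(precision=2,suppress=True)
a=list(map(float,sys.argv[1:]));s=get_state();print(s['time'],s['tcp_pos'],yaw(s),s['force'],s['finger_gap'],s['wrist_torque']);print(*delta(s,a[:3],a[3]))
E
python3 d.py 497.5 331.5 200 97.9
```

```text
3.2 [514.25 140.78 273.96] 81.88390119077685 [-0.17  0.11  0.02] 88.05225375553047 [0.01 0.05 0.  ]
[ 4.36 18.65  7.39] [ -0.02   0.05 -16.02]
```

Call:
{"api": "step_arm", "payload": {"claw": 6, "commands": [{"dp": [0.7,3.1,0],"rot": [0,0,0]},{"dp": [0.7,3.1,0],"rot": [0,0,0]},{"dp": [0.7,3.1,0],"rot": [0,0,0]},{"dp": [0.7,3.1,0],"rot": [0,0,0]},{"dp": [0.7,3.1,0],"rot": [0,0,0]},{"dp": [0.7,3.1,0],"rot": [0,0,0]},{"dp": [0,0,1.5],"rot": [0,0,-5]},{"dp": [0,0,2],"rot": [0,0,-5]},{"dp": [0,0,2],"rot": [0,0,-5]},{"dp": [0,0,1],"rot": [0,0,-1]},{"dp": [0,0,0],"rot": [0,0,0]}]}}

```text
time: 4.3
tcp_pos: [497.6, 342.2, 206.1]
eef_rot: [-0.244, 3.131, 0.006]
force: [0.1, -0.0, -0.4]
finger_gap: 60.1
```

```bash
python3 d.py 497.5 331.5 95 97.9; python3 look.py w4
```

```text
4.3 [497.65 342.2  206.15] 98.91519215959376 [ 0.11 -0.01 -0.4 ] 60.134420405497416 [0.02 0.01 0.07]
[ 0.19 -1.1  11.11] [0.22 0.07 1.02]
4.3 [497.65 342.2  206.15] 98.91519215959376 0.01041621210281362 [ 0.11 -0.01 -0.4 ] 60.134420405497416
```

View pics/w4.png

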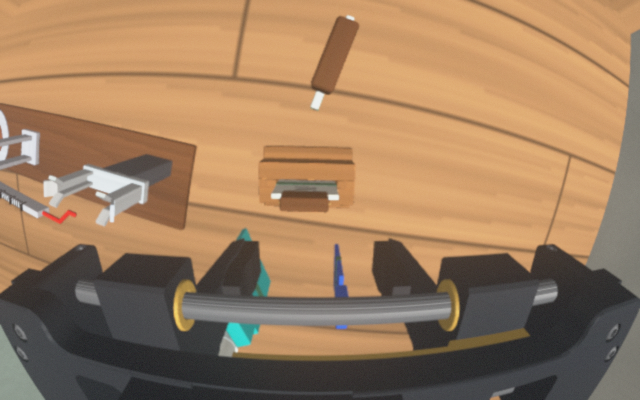

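Call:
{"api": "step_arm", "payload": {"commands": [{"dp": [0.1,-1.1,1],"rot": [0.2,0,-0.9]},{"dp": [0,0,2],"rot": [0,0,0]},{"dp": [0,0,2],"rot": [0,0,0]},{"dp": [0,0,1],"rot": [0,0,0]},{"dp": [0,0,0],"rot": [0,0,0]},{"dp": [0,0,0],"rot": [0,0,0]}]}}

```text
time: 4.95
tcp_pos: [502.8, 328.5, 148.2]
eef_rot: [-0.26, 3.121, 0.003]
force: [-0.2, 0.4, 0.5]
finger_gap: 60.2
```

```bash
python3 look.py w5;python3 d.py 497.5 331.5 95 97.9
python3 - <<'E'
from h import *
np.set_printoptions(precision=1,suppress=True)
f,s=pickle.load(open('w5.pkl','rb'));C=wcloud(f,s);z=C[...,2];xs,ys=C[...,0],C[...,1]
m=(z>110)&(z<125)&(xs>470)&(xs<530)&(ys>300)&(ys<370);print('bar',m.sum(),cv2.minAreaRect(C[m][:,:2].astype(np.float32)),np.median(C[m],0))
E
```

```text
4.95 [502.79 328.49 148.23] 99.52340861816424 0.0038454388920742587 [-0.24  0.44  0.45] 60.20149631523164
5.0 [502.87 328.48 148.36] 99.52129224386097 [ 0.17 -0.64  0.49] 59.68459322105573 [0.04 0.07 0.01]
[0.54 0.38 5.33] [0.05 0.6  1.62]
bar 1185 ((497.60003662109375, 331.54364013671875), (12.553627967834473, 39.64786148071289), 7.272634029388428) [496.5 331.3 114.2]
```

View pics/w5.png

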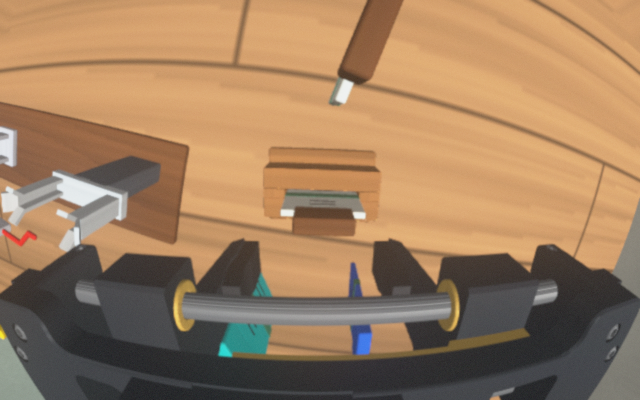

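Call:
{"api": "step_arm", "payload": {"commands": [{"dp": [0.5,0.4,0],"rot": [0,0.6,1.8]},{"dp": [0,0,0],"rot": [0,0,0]},{"dp": [0,0,0],"rot": [0,0,0]}]}}

```text
time: 5.3
tcp_pos: [497.7, 332.9, 150.4]
eef_rot: [-0.207, 3.133, 0.005]
force: [0.4, 0.9, 0.5]
finger_gap: 60.1
```

```bash
python3 d.py 497.6 331.5 95 97.7
```

```text
5.3 [497.67 332.89 150.44] 97.55391865364822 [0.36 0.88 0.54] 60.076264688872556 [ 0.01  0.04 -0.05]
[ 0.04 -0.15  5.54] [ 0.18  0.13 -0.15]
```

Call:
{"api": "step_arm", "payload": {"commands": [{"dp": [0,-0.1,1.5],"rot": [0.1,0.1,0]},{"dp": [0,0,1.5],"rot": [0,0,0]},{"dp": [0,0,1.3],"rot": [0,0,0]},{"dp": [0,0,0.7],"rot": [0,0,0]},{"dp": [0,0,0],"rot": [0,0,0]},{"dp": [0,0,0],"rot": [0,0,0]}]}}

```text
time: 5.9
tcp_pos: [497.8, 332.0, 96.1]
eef_rot: [-0.208, 3.135, 0.002]
force: [0.1, -0.1, -0.0]
finger_gap: 59.9
```

```bash
python3 d.py 497.6 331.5 95 97.7
```

```text
5.9 [497.77 331.96  96.08] 97.58734766381367 [ 0.07 -0.07 -0.02] 59.90459475673329 [ 0.09  0.03 -0.01]
[ 0.02 -0.04  0.11] [ 0.05  0.01 -0.11]
```

Call:
{"api": "step_arm", "payload": {"claw": 2, "commands": [{"dp": [0,0,0.15],"rot": [0,0,0]},{"dp": [0,0,0],"rot": [0,0,0]},{"dp": [0,0,0],"rot": [0,0,0]},{"dp": [0,0,0],"rot": [0,0,0]},{"dp": [0,0,0],"rot": [0,0,0]},{"dp": [0,0,0],"rot": [0,0,0]}]}}

```text
time: 6.5
tcp_pos: [498.5, 332.5, 95.9]
eef_rot: [-0.207, 3.132, 0.004]
force: [-1.0, -0.4, -0.8]
finger_gap: 39.7
```

```bash
python3 d.py 497.6 331.5 95 97.7
```

```text
6.5 [498.53 332.45  95.88] 97.56950007051766 [-1.04 -0.36 -0.76] 39.73326051215564 [ 0.01 -0.01  0.02]
[ 0.11 -0.08  0.09] [ 0.13  0.14 -0.13]
```

Call:
{"api": "step_arm", "payload": {"commands": [{"dp": [0,0,-1],"rot": [0,0,0]},{"dp": [0,0,-1.5],"rot": [0,0,0]},{"dp": [0,0,-2],"rot": [0,0,0]},{"dp": [0,0,-2],"rot": [0,0,0]},{"dp": [0,0,-2],"rot": [0,0,0]},{"dp": [0,0,-2],"rot": [0,0,0]},{"dp": [0,0,-2],"rot": [0,0,0]},{"dp": [0,0,-2],"rot": [0,0,0]},{"dp": [0,0,-2],"rot": [0,0,0]},{"dp": [0,0,-2],"rot": [0,0,0]},{"dp": [0,0,-1],"rot": [0,0,0]},{"dp": [0,0,0],"rot": [0,0,0]},{"dp": [0,0,0],"rot": [0,0,0]}]}}

```text
time: 7.8
tcp_pos: [496.5, 331.0, 305.6]
eef_rot: [-0.209, 3.131, 0.005]
force: [-0.6, -0.1, -1.2]
finger_gap: 39.9
```

```bash
python3 d.py 507.5 148.2 285 84; python3 look.py w6
```

```text
7.8 [496.51 331.05 305.6 ] 97.6436840838228 [-0.56 -0.11 -1.16] 39.945554217761796 [ 0.05 -0.02 -0.02]
[  1.35 -18.27   2.  ] [ 0.19  0.21 13.64]
7.8 [496.51 331.05 305.6 ] 97.6436840838228 0.00240731601666406 [-0.56 -0.11 -1.16] 39.945554217761796
```

View pics/w6.png

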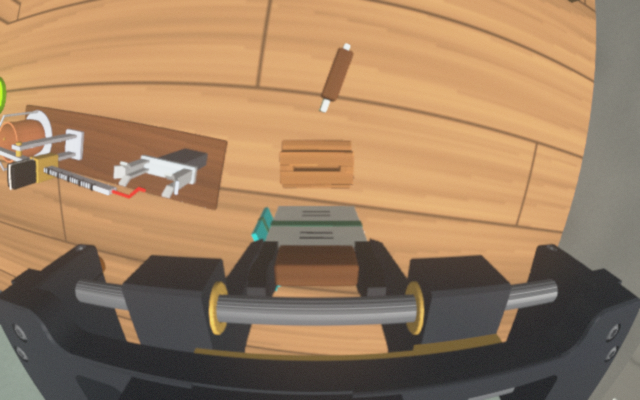

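Call:
{"api": "step_arm", "payload": {"commands": [{"dp": [0.2,-2,0],"rot": [0,0,0]},{"dp": [0.2,-3,0],"rot": [0,0,0]},{"dp": [0.2,-3,0],"rot": [0,0,0]},{"dp": [0.2,-3,0],"rot": [0,0,0]},{"dp": [0.2,-3,0],"rot": [0,0,0]},{"dp": [0.2,-2,0],"rot": [0,0,0]},{"dp": [0.1,-1,0],"rot": [0,0,3]},{"dp": [0,0,0],"rot": [0,0,4]},{"dp": [0,0,0],"rot": [0,0,4]},{"dp": [0,0,0],"rot": [0,0,2]},{"dp": [0,0,0],"rot": [0,0,0]},{"dp": [0,0,0],"rot": [0,0,0]}]}}

```text
time: 9.05
tcp_pos: [500.5, 154.6, 293.2]
eef_rot: [-0.168, -3.119, 0.005]
force: [0.6, 0.2, -0.1]
finger_gap: 39.7
```

```bash
python3 d.py 507.5 148.2 275 84; python3 look.py w7
```

```text
9.05 [500.52 154.62 293.22] 83.84258338972641 [ 0.56  0.18 -0.11] 39.67571431506013 [ 0.05 -0.05  0.06]
[-0.79 -0.56  1.81] [-0.25 -1.   -0.16]
9.05 [500.52 154.62 293.22] 83.84258338972641 0.00609793861452722 [ 0.56  0.18 -0.11] 39.67571431506013
```

View pics/w7.png

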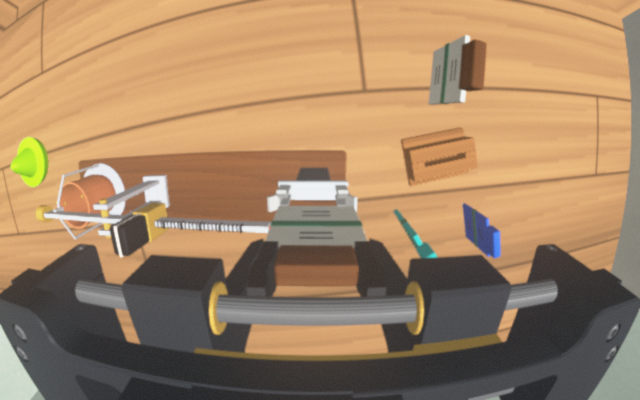

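Call:
{"api": "step_arm", "payload": {"commands": [{"dp": [-0.7,-0.5,0.5],"rot": [-0.2,-0.9,-0.1]},{"dp": [0,0,0],"rot": [0,0,0]},{"dp": [0,0,0],"rot": [0,0,0]}]}}

```text
time: 9.4
tcp_pos: [507.2, 148.9, 287.3]
eef_rot: [-0.164, -3.136, 0.0]
force: [-0.8, -0.0, -0.6]
finger_gap: 39.8
```

```bash
python3 d.py 507.5 148.2 260 84
```

```text
9.4 [507.22 148.9  287.25] 84.01869917403022 [-0.75 -0.02 -0.57] 39.83722999583094 [ 0.07  0.03 -0.07]
[-0.04 -0.07  2.73] [-0.02 -0.06  0.02]
```

Call:
{"api": "step_arm", "payload": {"commands": [{"dp": [0,0,1],"rot": [0,0,0]},{"dp": [0,0,1],"rot": [0,0,0]},{"dp": [0,0,0.8],"rot": [0,0,0]},{"dp": [0,0,0],"rot": [0,0,0]},{"dp": [0,0,0],"rot": [0,0,0]}]}}

```text
time: 9.9
tcp_pos: [506.7, 148.6, 256.0]
eef_rot: [-0.164, -3.135, 0.001]
force: [0.4, -0.3, -0.8]
finger_gap: 39.4
```

```bash
python3 d.py 507.5 148.2 260 84; python3 look.py w8;  python3 - <<'E'
from bench import *
import cv2
for n,(a,b,c,d) in {'scene':(150,250,320,440),'side':(100,240,200,360)}.items():
    f=grab_frame(n);cv2.imwrite(f'pics/{n}8.png',cv2.resize(f['img'][a:b,c:d,::-1],None,fx=4.2,fy=4.2,interpolation=cv2.INTER_CUBIC))
E
```

```text
9.9 [506.65 148.65 255.98] 84.01317292568602 [ 0.45 -0.3  -0.83] 39.394902356048384 [ 0.02  0.   -0.07]
[-0.09 -0.04 -0.4 ] [-0.05 -0.15  0.01]
9.9 [506.65 148.65 255.98] 84.01317292568602 0.01189687827933245 [ 0.45 -0.3  -0.83] 39.394902356048384
```

View pics/scene8.png

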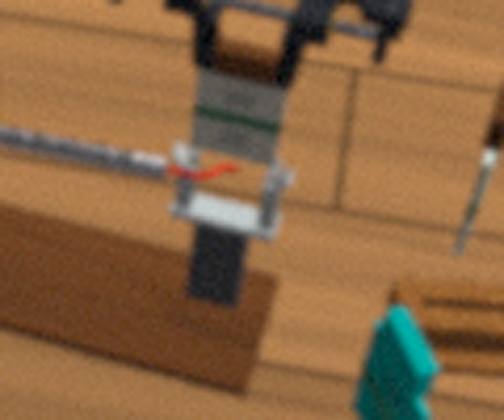

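View pics/side8.png

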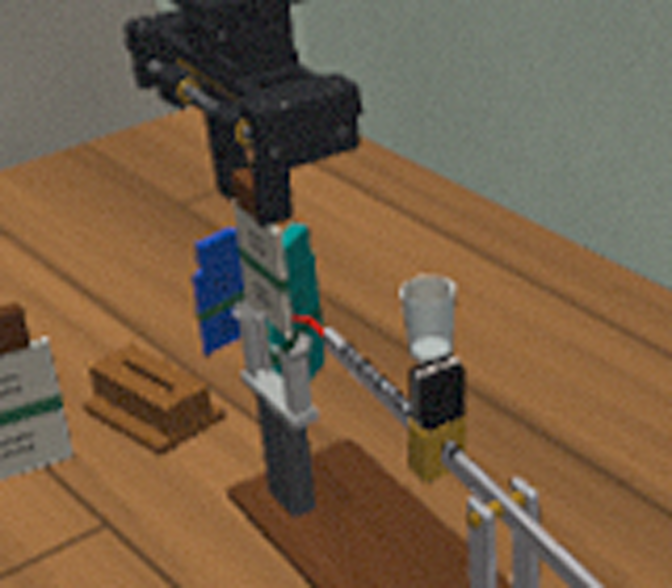

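View pics/w8.png

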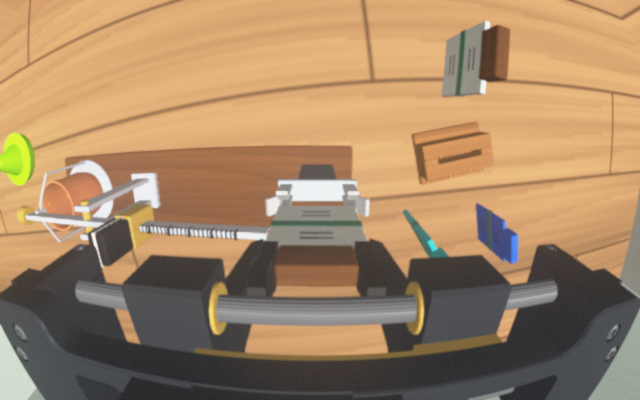

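Call:
{"api": "step_arm", "payload": {"commands": [{"dp": [-0.1,0,0.4],"rot": [0,0,0]},{"dp": [0,0,0.4],"rot": [0,0,0]},{"dp": [0,0,0.4],"rot": [0,0,0]},{"dp": [0,0,0.4],"rot": [0,0,0]},{"dp": [0,0,0],"rot": [0,0,0]}]}}

```text
time: 10.55
tcp_pos: [508.5, 148.8, 239.8]
eef_rot: [-0.164, -3.137, -0.0]
force: [0.1, -0.3, -0.9]
finger_gap: 39.5
```

```bash
python3 d.py 507.5 148.2 196 84
```

```text
10.55 [508.48 148.79 239.79] 84.00198540366577 [ 0.1  -0.25 -0.91] 39.524567112688075 [-0.01  0.02  0.01]
[ 0.09 -0.07  4.38] [ 0.02 -0.01  0.  ]
```

Call:
{"api": "step_arm", "payload": {"commands": [{"dp": [0.05,-0.03,0.4],"rot": [0,0,0]},{"dp": [0,0,0.4],"rot": [0,0,0]},{"dp": [0,0,0.4],"rot": [0,0,0]},{"dp": [0,0,0],"rot": [0,0,0]}]}}

```text
time: 10.95
tcp_pos: [507.9, 148.5, 226.6]
eef_rot: [-0.164, -3.137, -0.0]
force: [-0.3, -0.1, -0.2]
finger_gap: 39.3
```

```bash
python3 d.py 507.5 148.2 196 84
```

```text
10.95 [507.85 148.52 226.63] 84.00120130231511 [-0.26 -0.12 -0.17] 39.31374397334374 [ 0.02 -0.01  0.01]
[ 0.03 -0.04  3.06] [ 0.01 -0.02  0.  ]
```

Call:
{"api": "step_arm", "payload": {"commands": [{"dp": [0,0,0.4],"rot": [0,0,0]},{"dp": [0,0,0.5],"rot": [0,0,0]},{"dp": [0,0,0.5],"rot": [0,0,0]},{"dp": [0,0,0.5],"rot": [0,0,0]},{"dp": [0,0,0.5],"rot": [0,0,0]},{"dp": [0,0,0.2],"rot": [0,0,0]},{"dp": [0,0,0],"rot": [0,0,0]}]}}

```text
time: 11.65
tcp_pos: [507.9, 148.6, 198.0]
eef_rot: [-0.164, -3.137, -0.0]
force: [0.6, -0.1, -0.6]
finger_gap: 39.6
```

```bash
python3 d.py 507.5 148.2 196 84; python3 look.py w9
```

```text
11.65 [507.89 148.57 198.05] 84.00120268596775 [ 0.57 -0.06 -0.56] 39.56424679108808 [0.03 0.01 0.02]
[ 0.03 -0.04  0.2 ] [ 0.01 -0.03  0.  ]
11.65 [507.89 148.57 198.05] 84.00120268596775 0.003419475661908444 [ 0.57 -0.06 -0.56] 39.56424679108808
```

View pics/w9.png

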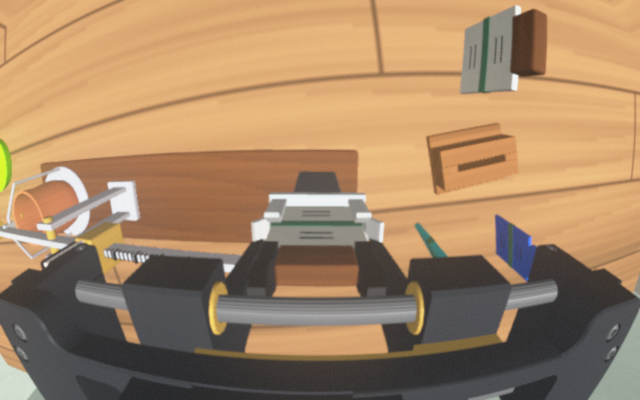

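Call:
{"api": "step_arm", "payload": {"commands": [{"dp": [0,0,0.12],"rot": [0,0,0]},{"dp": [0,0,0.1],"rot": [0,0,0]},{"dp": [0,0,0],"rot": [0,0,0]}]}}

```text
time: 12.0
tcp_pos: [508.3, 148.7, 196.2]
eef_rot: [0.165, 3.137, 0.001]
force: [-0.4, -0.0, -0.5]
finger_gap: 39.9
```

```bash
python3 d.py 507.5 148.2 196 84
```

```text
12.0 [508.27 148.74 196.22] 83.99545459551418 [-0.37 -0.02 -0.49] 39.88101262030478 [ 0.01 -0.05 -0.  ]
[ 0.07 -0.06  0.02] [ 0.04  0.03 -0.  ]
```

Call:
{"api": "step_arm", "payload": {"claw": 6.5, "commands": [{"dp": [0,0,0],"rot": [0,0,0]},{"dp": [0,0,0],"rot": [0,0,0]},{"dp": [0,0,0],"rot": [0,0,0]},{"dp": [0,0,0],"rot": [0,0,0]},{"dp": [0,0,0],"rot": [0,0,0]},{"dp": [0,0,0],"rot": [0,0,0]},{"dp": [0,0,-1],"rot": [0,0,0]},{"dp": [0,0,-2],"rot": [0,0,0]},{"dp": [0,0,-2],"rot": [0,0,0]},{"dp": [0,0,-2],"rot": [0,0,0]},{"dp": [0,0,-2],"rot": [0,0,0]},{"dp": [0,0,-1],"rot": [0,0,0]},{"dp": [0,0,0],"rot": [0,0,0]}]}}

```text
time: 13.3
tcp_pos: [508.3, 149.1, 304.0]
eef_rot: [0.163, 3.135, 0.003]
force: [0.2, 0.2, 0.1]
finger_gap: 65.3
```

```bash
python3 d.py 507.5 148.2 300 84; python3 look.py w10;python3 - <<'E'
from h import *
from bench import *
np.set_printoptions(precision=1,suppress=True)
f,s=pickle.load(open('w10.pkl','rb'));C=wcloud(f,s);z=C[...,2];xs,ys=C[...,0],C[...,1]
m=(z>205)&(z<222)&(xs>470)&(xs<540)&(ys>110)&(ys<190);Q=C[m];print('bar',cv2.minAreaRect(Q[:,:2].astype(np.float32)),np.median(Q,0))
m=(z>205)&(z<235)&(xs>450)&(xs<560)&(ys>-200)&(ys<50);Q=C[m];print('poise',np.median(Q,0),cv2.minAreaRect(Q[:,:2].astype(np.float32)))
for n,(a,b,c,d) in {'scene':(130,250,240,420),'side':(120,280,230,390)}.items():
    f=grab_frame(n);pickle.dump(f,open(n+'10.pkl','wb'));cv2.imwrite(f'pics/{n}10.png',cv2.resize(f['img'][a:b,c:d,::-1],None,fx=3.7,fy=3.7,interpolation=cv2.INTER_CUBIC))
E
```

```text
13.3 [508.34 149.1  304.02] 84.03049343008676 [0.19 0.16 0.05] 65.27318428689492 [ 0.02 -0.04 -0.01]
[ 0.08 -0.1   0.4 ] [0.13 0.15 0.03]
13.3 [508.34 149.1  304.02] 84.03049343008676 0.009920536641743654 [0.19 0.16 0.05] 65.27318428689492
bar ((506.8748474121094, 147.93460083007812), (39.52360534667969, 12.144810676574707), 84.1311264038086) [505.8 148.  214.1]
poise [508.1 -27.5 214.2] ((509.8103332519531, -31.026824951171875), (21.17048454284668, 30.861129760742188), 81.98169708251953)
```

View pics/scene10.png

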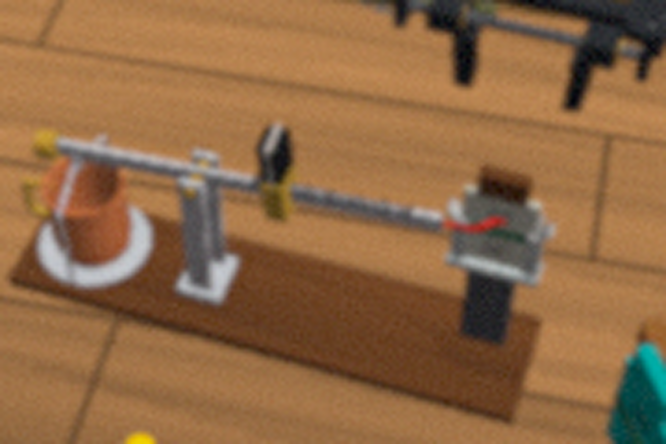

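View pics/side10.png

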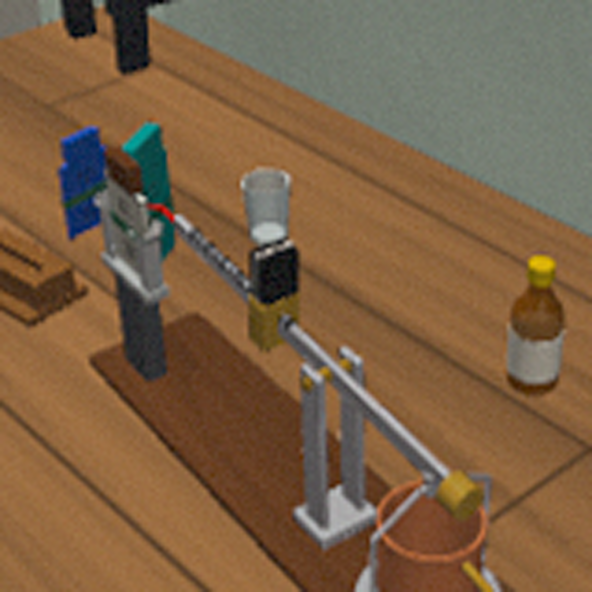

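View pics/w10.png

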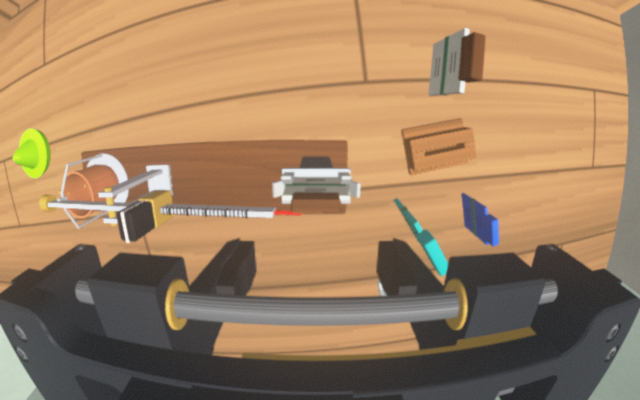

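```bash
cat > tilt.py <<'E'
from h import *
Pv=np.array([503.0,-97.9,150.]);Y=np.array([.1045,.9945,0]);X=np.array([.9945,-.1045,0])
def stand(C): D=C-Pv;return np.stack([D@X,D@Y,D[...,2]],-1)
def tilt(f):
    C=cloud(f) if 'view' in f else None
    S=stand(C);h=cv2.cvtColor(f['img'],cv2.COLOR_RGB2HSV).astype(int);i=f['img'].astype(int)
    near=(abs(S[...,0])<45)&(S[...,1]>190)&(S[...,1]<290)&(S[...,2]>-45)&(S[...,2]<40)
    red=near&(i[...,0]>120)&(i[...,1]<90)&(i[...,2]<90)
    g=near&(S[...,0]<0)&(h[...,0]>55)&(h[...,0]<95)&(h[...,1]>70)
    r=S[red];q=S[g]
    bm=(abs(S[...,0])<12)&(S[...,1]>-20)&(S[...,1]<200)&(abs(S[...,2])<30)&(h[...,1]<60)
    b=S[bm]
    m=np.median
    from numpy import polyfit
    c=polyfit(b[:,1],b[:,2],1)
    for _ in range(3):
        e=abs(b[:,2]-np.polyval(c,b[:,1]));b=b[e<max(4,1.5*m(e))];c=polyfit(b[:,1],b[:,2],1)
    print('red n%d'%red.sum(),m(r,0) if len(r) else '', 'red tilt %.4f'%(m(r[:,2])/m(r[:,1])) if len(r) else '', '| green n%d'%g.sum(),m(q,0) if len(q) else '','| beam slope',c, len(b))
    k=(abs(S[...,0])<25)&(S[...,1]>30)&(S[...,1]<200)&(S[...,2]>35)&(S[...,2]<85)&(h[...,2]<70)
    if k.any(): print('   handle',k.sum(),m(S[k],0),np.percentile(S[k],[5,95],axis=0))
if __name__=='__main__':
    import sys;from bench import *
    np.set_printoptions(precision=2,suppress=True)
    print(get_state()['time'])
    for n in ['scene','side']:
        f=grab_frame(n);print(n);tilt(f);pickle.dump(f,open('t_'+n+'.pkl','wb'))
E
python3 tilt.py
python3 - <<'E'
import sys
from h import *
from tilt import Pv,Y,X
import subprocess
p=Pv+67*Y
print(p)
E
python3 d.py 510 -31 290 84
```

```text
13.45
scene
red n33 [ -9.67 233.88  18.97] red tilt 0.0811 | green n1 [-17.37 261.7   -0.15] | beam slope [0.07 7.28] 145
   handle 58 [13.06 75.58 54.34] [[-1.86 65.8  38.91]
 [16.34 79.75 67.41]]
side
red n11 [ -1.3  223.65  22.81] red tilt 0.1020 | green n8 [-23.19 262.35   4.97] | beam slope [ 0.08 10.4 ] 135
   handle 146 [-4.76 60.58 54.44] [[-15.2   58.37  37.05]
 [ 11.95  72.11  69.13]]
[510.0015 -31.2685 150.    ]
13.55 [507.06 148.5  301.45] 84.04748512599113 [0.11 0.23 0.33] 64.8438037801137 [0.05 0.02 0.03]
[ -2.16 -17.82   1.14] [-0.01 -0.12  0.05]
```

Call:
{"api": "step_arm", "payload": {"claw": 5, "commands": [{"dp": [-0.3,-2,0],"rot": [0,0,0]},{"dp": [-0.4,-3,0],"rot": [0,0,0]},{"dp": [-0.4,-3,0],"rot": [0,0,0]},{"dp": [-0.4,-3,0],"rot": [0,0,0]},{"dp": [-0.4,-3,0],"rot": [0,0,0]},{"dp": [-0.2,-2,0],"rot": [0,0,0]},{"dp": [0,-0.8,0],"rot": [0,0,0]},{"dp": [0,0,0],"rot": [0,0,0]},{"dp": [0,0,0],"rot": [0,0,0]}]}}

```text
time: 14.45
tcp_pos: [507.5, -24.4, 293.9]
eef_rot: [-0.154, -3.121, -0.001]
force: [-0.1, 0.3, 0.6]
finger_gap: 49.8
```

```bash
python3 d.py 510 -31.3 190 84; python3 look.py w11;python3 - <<'E'
from h import *
from tilt import stand
np.set_printoptions(precision=1,suppress=True)
f,s=pickle.load(open('w11.pkl','rb'));S=stand(wcloud(f,s))
k=(abs(S[...,0])<30)&(S[...,1]>30)&(S[...,1]<120)&(S[...,2]>54)&(S[...,2]<80)
print(k.sum(),np.median(S[k],0),np.percentile(S[k],[1,99],axis=0),cv2.minAreaRect(S[k][:,:2].astype(np.float32)))
E
```

```text
14.45 [507.54 -24.42 293.89] 84.35937931643947 [-0.06  0.28  0.59] 49.76839693750017 [0.07 0.03 0.01]
[-0.48 -0.66 10.38] [-0.01 -0.94  0.36]
14.45 [507.54 -24.42 293.89] 84.35937931643947 0.005635869689766135 [-0.06  0.28  0.59] 49.76839693750017
966 [-2.5 66.3 64.7] [[-15.6  56.9  56.1]
 [ 13.6  75.6  66.5]] ((-0.8575401306152344, 66.93399810791016), (20.117481231689453, 30.143959045410156), 89.26937103271484)
```

View pics/w11.png

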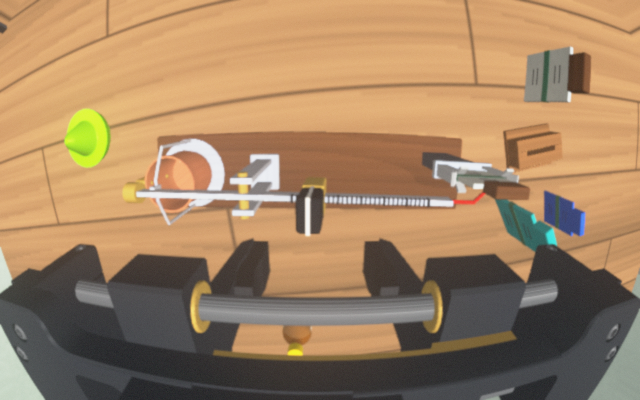

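Call:
{"api": "step_arm", "payload": {"claw": 4.4, "commands": [{"dp": [-0.3,-0.6,1],"rot": [0,-0.9,0.3]},{"dp": [0,0,1.5],"rot": [0,0,0]},{"dp": [0,0,1.5],"rot": [0,0,0]},{"dp": [0,0,0],"rot": [0,0,0]},{"dp": [0,0,0],"rot": [0,0,0]}]}}

```text
time: 15.0
tcp_pos: [511.1, -22.4, 253.7]
eef_rot: [0.143, 3.136, 0.006]
force: [0.2, -0.9, 0.8]
finger_gap: 44.1
```

```bash
python3 d.py 509.5 -31.3 190 84
```

```text
15.0 [511.1  -22.43 253.68] 84.76540430129305 [ 0.17 -0.88  0.82] 44.11524360114294 [ 0.02  0.02 -0.03]
[ 0.09 -0.92  6.36] [0.24 0.13 0.77]
```

Call:
{"api": "step_arm", "payload": {"commands": [{"dp": [0.1,-0.9,0],"rot": [0,0,0]},{"dp": [0,0,0],"rot": [0.2,0,0.7]},{"dp": [0,0,0],"rot": [0,0,0]},{"dp": [0,0,0],"rot": [0,0,0]}]}}

```text
time: 15.4
tcp_pos: [510.4, -31.0, 255.8]
eef_rot: [0.162, 3.131, 0.001]
force: [0.1, -0.3, -0.3]
finger_gap: 44.2
```

```bash
python3 d.py 509.5 -31.3 190 84
```

```text
15.4 [510.41 -31.01 255.75] 84.07543035032526 [ 0.09 -0.26 -0.32] 44.244922614701885 [ 0.03 -0.02  0.04]
[ 0.13 -0.05  6.57] [0.06 0.34 0.08]
```

Call:
{"api": "step_arm", "payload": {"commands": [{"dp": [0.1,0,1.5],"rot": [0,0.2,0]},{"dp": [0,0,1.5],"rot": [0,0,0]},{"dp": [0,0,1.5],"rot": [0,0,0]},{"dp": [0,0,1.2],"rot": [0,0,0]},{"dp": [0,0,0.5],"rot": [0,0,0]},{"dp": [0,0.5,0],"rot": [0,0,0]},{"dp": [0,0.6,0],"rot": [0,0,0]},{"dp": [0,0.5,0],"rot": [0,0,0]},{"dp": [0,0.5,0],"rot": [0,0,0]},{"dp": [0,0.5,0],"rot": [0,0,0]},{"dp": [0,0.5,0],"rot": [0,0,0]},{"dp": [0,0,0],"rot": [0,0,0]}]}}

```text
time: 16.6
tcp_pos: [515.8, 2.8, 195.9]
eef_rot: [0.163, 3.127, 0.002]
force: [-0.6, 0.0, -1.5]
finger_gap: 44.0
```

```bash
python3 d.py 510 -31.3 190 84; python3 tilt.py
```

```text
16.6 [515.84   2.78 195.86] 84.02880623710132 [-0.6   0.03 -1.46] 43.975435480960144 [ 0.01 -0.03 -0.06]
[ 0.23 -3.45  0.58] [0.09 0.59 0.03]
16.6
scene
red n36 [ -9.04 233.8   19.96] red tilt 0.0854 | green n4 [-17.97 254.02  -0.14] | beam slope [0.07 7.48] 129
   handle 148 [10.71 93.89 64.63] [[ -1.55  70.13  41.71]
 [ 15.72 135.47  80.25]]
side
red n11 [ -1.44 225.92  24.18] red tilt 0.1070 | green n5 [-23.59 256.8    4.25] | beam slope [0.08 9.99] 135
   handle 246 [-7.05 84.29 62.34] [[-15.32  64.81  39.13]
 [  8.98 132.84  80.01]]
```

Call:
{"api": "step_arm", "payload": {"commands": [{"dp": [0.05,0.5,0.05],"rot": [0,0.3,0]},{"dp": [0,0.5,0],"rot": [0,0,0]},{"dp": [0,0.5,0],"rot": [0,0,0]},{"dp": [0,0.4,0],"rot": [0,0,0]},{"dp": [0,0,0],"rot": [0,0,0]},{"dp": [0,-0.8,0],"rot": [0,0,0]},{"dp": [0,0,0],"rot": [0,0,0]},{"dp": [0,0,0],"rot": [0,0,0]}]}}

```text
time: 17.5
tcp_pos: [517.1, 13.7, 195.2]
eef_rot: [0.166, 3.132, 0.002]
force: [0.4, -0.1, -0.8]
finger_gap: 44.1
```

```bash
python3 d.py 510 -31.3 190 84; python3 tilt.py
```

```text
17.5 [517.08  13.69 195.2 ] 83.9404660638027 [ 0.45 -0.06 -0.85] 44.14864781758486 [-0.01  0.01 -0.01]
[ 0.23 -4.55  0.51] [ 0.08  0.31 -0.06]
17.5
scene
red n34 [ -9.93 233.91  19.63] red tilt 0.0839 | green n1 [-20.95 255.08  -2.23] | beam slope [0.07 7.49] 140
   handle 140 [ 10.78 113.3   63.36] [[ -0.32  81.83  44.16]
 [ 15.37 147.37  81.41]]
side
red n11 [ -0.69 226.55  23.29] red tilt 0.1028 | green n7 [-23.42 260.4    3.36] | beam slope [ 0.08 10.64] 131
   handle 236 [ -6.95 101.04  64.14] [[-14.83  76.11  41.  ]
 [  7.8  142.77  80.83]]
```

Call:
{"api": "step_arm", "payload": {"commands": [{"dp": [0.05,0.6,0],"rot": [0,0.3,0]},{"dp": [0,0.5,0],"rot": [0,0,0]},{"dp": [0,0.5,0],"rot": [0,0,0]},{"dp": [0,0.5,0],"rot": [0,0,0]},{"dp": [0,0,0],"rot": [0,0,0]},{"dp": [0,-0.8,0],"rot": [0,0,0]},{"dp": [0,0,0],"rot": [0,0,0]},{"dp": [0,0,0],"rot": [0,0,0]},{"dp": [0,0,0],"rot": [0,0,0]},{"dp": [0,0,0],"rot": [0,0,0]}]}}

```text
time: 18.6
tcp_pos: [518.0, 27.8, 195.2]
eef_rot: [-0.166, -3.137, -0.002]
force: [0.2, 0.5, -0.7]
finger_gap: 43.6
```

```bash
python3 d.py 510 -31.3 190 84; python3 tilt.py
```

```text
18.6 [517.95  27.78 195.2 ] 83.93616746142946 [ 0.23  0.5  -0.69] 43.58567486690488 [ 0.03  0.02 -0.02]
[ 0.17 -5.96  0.51] [ 0.07 -0.02 -0.06]
18.6
scene
red n36 [ -2.66 230.04  18.07] red tilt 0.0785 | green n0  | beam slope [0.06 6.77] 135
   handle 133 [ 10.37 128.72  65.06] [[  0.06  94.59  43.74]
 [ 15.56 161.42  81.89]]
side
red n14 [ -1.67 227.47  22.49] red tilt 0.0989 | green n5 [-23.34 258.73   2.95] | beam slope [ 0.07 10.66] 128
   handle 234 [ -7.28 115.95  65.34] [[-15.    90.27  42.19]
 [  7.14 157.78  79.74]]
```

Call:
{"api": "step_arm", "payload": {"commands": [{"dp": [0,0.6,0],"rot": [0,0,0]},{"dp": [0,0.5,0],"rot": [0,0,0]},{"dp": [0,0.2,0],"rot": [0,0,0]},{"dp": [0,0,0],"rot": [0,0,0]},{"dp": [0,-0.8,0],"rot": [0,0,0]},{"dp": [0,0,0],"rot": [0,0,0]},{"dp": [0,0,0],"rot": [0,0,0]},{"dp": [0,0,0],"rot": [0,0,0]},{"dp": [0,0,0],"rot": [0,0,0]},{"dp": [0,0,0],"rot": [0,0,0]},{"dp": [0,0,0],"rot": [0,0,0]}]}}

```text
time: 19.8
tcp_pos: [518.5, 33.2, 195.2]
eef_rot: [-0.166, -3.137, -0.002]
force: [-0.9, 0.0, 1.0]
finger_gap: 43.7
```

```bash
sed -i 's/precision=2/precision=4/' tilt.py; python3 d.py 510 -31.3 190 84; python3 tilt.py
```

```text
19.8 [518.5   33.24 195.18] 83.94516763215617 [-0.91  0.04  1.  ] 43.74858677935977 [0.04 0.01 0.02]
[ 0.16 -6.51  0.51] [ 0.07 -0.03 -0.05]
19.8
scene
red n44 [-11.5003 231.5618   7.3845] red tilt 0.0319 | green n2 [-20.279  259.6937  -1.9811] | beam slope [0.0339 6.2197] 140
   handle 131 [ 10.8172 136.4921  63.6598] [[  2.8908 100.5606  38.7722]
 [ 15.5277 166.5803  82.4596]]
side
red n13 [ -1.4939 224.2049  11.8941] red tilt 0.0531 | green n6 [-23.2037 261.8849   3.7845] | beam slope [ 0.0283 10.2852] 129
   handle 228 [ -7.5766 123.8367  63.6198] [[-14.9594  96.0496  40.9527]
 [  7.2341 163.6228  80.3069]]
```

Call:
{"api": "step_arm", "payload": {"commands": [{"dp": [0,0.6,0],"rot": [0,0,0]},{"dp": [0,0.42,0],"rot": [0,0,0]},{"dp": [0,0.2,0],"rot": [0,0,0]},{"dp": [0,0,0],"rot": [0,0,0]},{"dp": [0,-0.9,0],"rot": [0,0,0]},{"dp": [0,0,0],"rot": [0,0,0]},{"dp": [0,0,0],"rot": [0,0,0]},{"dp": [0,0,0],"rot": [0,0,0]},{"dp": [0,0,0],"rot": [0,0,0]},{"dp": [0,0,0],"rot": [0,0,0]},{"dp": [0,0,0],"rot": [0,0,0]},{"dp": [0,0,0],"rot": [0,0,0]}]}}

```text
time: 21.1
tcp_pos: [518.9, 36.7, 195.2]
eef_rot: [-0.166, -3.137, -0.002]
force: [-0.5, 0.0, -0.2]
finger_gap: 43.8
```

```bash
python3 d.py 510 -31.3 190 84; python3 tilt.py; python3 look.py w12
python3 - <<'E'
from h import *
for n,(a,b,c,d) in {'scene':(170,230,300,400),'side':(140,240,240,340)}.items():
    f=pickle.load(open('t_'+n+'.pkl','rb'));cv2.imwrite(f'pics/{n}12.png',cv2.resize(f['img'][a:b,c:d,::-1],None,fx=6,fy=6,interpolation=cv2.INTER_CUBIC))
E
```

```text
21.1 [518.88  36.66 195.18] 83.93862371354041 [-0.52  0.02 -0.2 ] 43.810361739492556 [0.03 0.   0.02]
[ 0.16 -6.85  0.51] [ 0.07 -0.02 -0.06]
21.1
scene
red n41 [-11.8695 230.4342   3.4532] red tilt 0.0150 | green n2 [-17.3133 230.1907   1.5841] | beam slope [0.0133 6.7876] 135
   handle 124 [ 10.6916 140.1489  61.6426] [[  3.8641 103.2964  39.5701]
 [ 16.0331 170.4152  81.839 ]]
side
red n8 [ -1.2563 222.3624   8.1884] red tilt 0.0368 | green n7 [-23.3997 260.3353   4.7921] | beam slope [ 0.0077 10.5204] 130
   handle 228 [ -6.3198 126.7417  62.4002] [[-14.3791  99.2103  39.7295]
 [  7.4787 166.3229  79.2894]]
21.2 [518.89  36.67 195.19] 83.93347265554047 0.0018383372419931868 [0.74 0.74 0.31] 44.04527731292274
```

View pics/scene12.png

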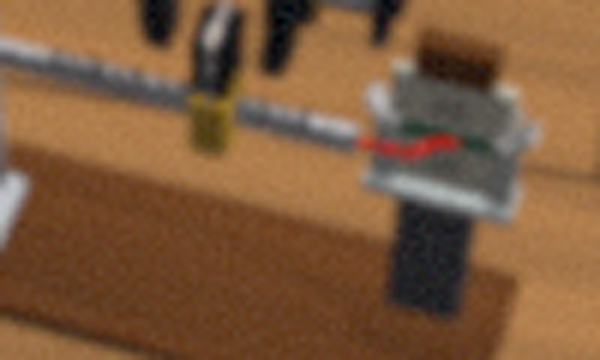

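View pics/side12.png

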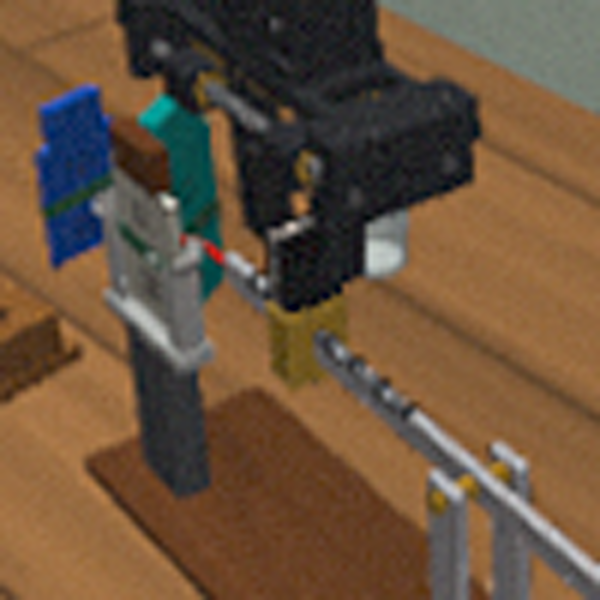

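View pics/w12.png

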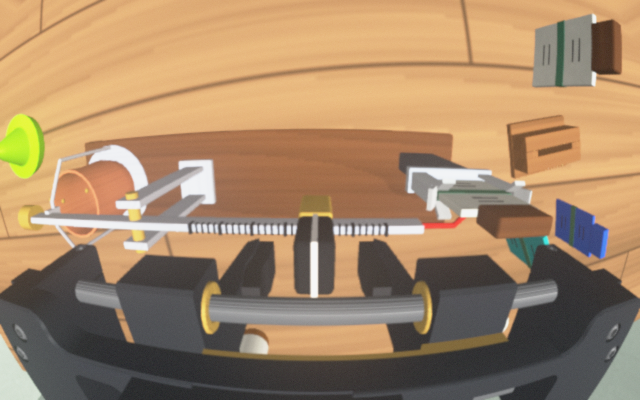

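Call:
{"api": "step_arm", "payload": {"commands": [{"dp": [0,0.55,0],"rot": [0,0,0]},{"dp": [0,0.3,0],"rot": [0,0,0]},{"dp": [0,0.2,0],"rot": [0,0,0]},{"dp": [0,0,0],"rot": [0,0,0]},{"dp": [0,-1.0,0],"rot": [0,0,0]},{"dp": [0,0,0],"rot": [0,0,0]},{"dp": [0,0,0],"rot": [0,0,0]},{"dp": [0,0,0],"rot": [0,0,0]},{"dp": [0,0,0],"rot": [0,0,0]},{"dp": [0,0,0],"rot": [0,0,0]},{"dp": [0,0,0],"rot": [0,0,0]},{"dp": [0,0,0],"rot": [0,0,0]}]}}

```text
time: 22.45
tcp_pos: [518.9, 37.1, 195.2]
eef_rot: [-0.167, -3.137, -0.002]
force: [0.3, -0.7, -0.3]
finger_gap: 43.5
```

```bash
python3 d.py 510 -31.3 190 84; python3 tilt.py
```

```text
22.45 [518.93  37.07 195.17] 83.9207084266371 [ 0.3  -0.72 -0.26] 43.51679847710149 [ 0.06 -0.04 -0.  ]
[ 0.16 -6.89  0.51] [ 0.07 -0.02 -0.08]
22.45
scene
red n38 [-11.3472 229.9267   0.4288] red tilt 0.0019 | green n2 [-18.428  231.4709   0.8016] | beam slope [0.0066 6.7575] 129
   handle 116 [ 10.5459 141.0861  61.9027] [[  4.2992 103.7087  39.2795]
 [ 16.1844 170.4267  82.0931]]
side
red n5 [ -0.0681 221.9832   6.8429] red tilt 0.0308 | green n6 [-23.2064 257.7844   3.074 ] | beam slope [ 0.0115 10.1444] 129
   handle 227 [ -6.6299 128.3292  61.9968] [[-14.4937  99.3447  40.9169]
 [  7.7276 165.8904  79.4167]]
```

Call:
{"api": "step_arm", "payload": {"commands": [{"dp": [0,0,-1],"rot": [0,0,0]},{"dp": [0,0,-2],"rot": [0,0,0]},{"dp": [0,0,-2],"rot": [0,0,0]},{"dp": [0,0,-2],"rot": [0,0,0]},{"dp": [0,0,-2],"rot": [0,0,0]},{"dp": [0,0,-2],"rot": [0,0,0]},{"dp": [0,0,-2],"rot": [0,0,0]},{"dp": [0,0,0],"rot": [0,0,0]},{"dp": [0,0,0],"rot": [0,0,0]},{"dp": [0,0,0],"rot": [0,0,0]},{"dp": [0,0,0],"rot": [0,0,0]},{"dp": [0,0,0],"rot": [0,0,0]},{"dp": [0,0,0],"rot": [0,0,0]},{"dp": [0,0,0],"rot": [0,0,0]},{"dp": [0,0,0],"rot": [0,0,0]}]}}

```text
time: 24.05
tcp_pos: [516.3, 37.2, 331.6]
eef_rot: [-0.163, -3.132, -0.001]
force: [-0.6, -0.5, -0.2]
finger_gap: 44.0
```

```bash
python3 tilt.py; python3 look.py w13;python3 - <<'E'
from h import *
from tilt import stand
np.set_printoptions(precision=1,suppress=True)
f,s=pickle.load(open('w13.pkl','rb'));C=wcloud(f,s);z=C[...,2];xs,ys=C[...,0],C[...,1];S=stand(C)
m=(z>205)&(z<222)&(xs>470)&(xs<540)&(ys>110)&(ys<190);Q=C[m];print('bar',cv2.minAreaRect(Q[:,:2].astype(np.float32)),np.median(Q,0))
h=cv2.cvtColor(f['img'],cv2.COLOR_RGB2HSV);i=f['img'].astype(int)
red=(abs(S[...,0])<40)&(S[...,1]>190)&(i[...,0]>120)&(i[...,1]<90)&(abs(S[...,2])<40);print('red',red.sum(),np.median(S[red],0))
for a in np.arange(-20,200,30):
    b=(abs(S[...,0])<4)&(S[...,1]>a)&(S[...,1]<a+30)&(abs(S[...,2])<25)
    if b.sum(): print(a+15,np.median(S[b][:,2]),b.sum())
for n,(a,b,c,d) in {'scene':(170,230,300,400),'side':(140,240,240,340)}.items():
    f=pickle.load(open('t_'+n+'.pkl','rb'));cv2.imwrite(f'pics/{n}13.png',cv2.resize(f['img'][a:b,c:d,::-1],None,fx=6,fy=6,interpolation=cv2.INTER_CUBIC))
    cv2.imwrite(f'pics/{n}13f.png',f['img'][:,:,::-1])
E
```

```text
24.05
scene
red n42 [-12.2967 230.0319   0.3535] red tilt 0.0015 | green n2 [-19.2561 232.7954   0.3612] | beam slope [0.0019 7.5051] 141
   handle 46 [ 13.2808 142.8982  51.2131] [[ -0.1537 130.7591  37.2997]
 [ 16.3941 147.226   62.9831]]
side
red n5 [ -0.9604 221.1793   7.5276] red tilt 0.0340 | green n8 [-23.3807 260.7657   5.1476] | beam slope [ 0.0058 10.6658] 129
   handle 120 [ -3.5639 127.9399  51.9932] [[-15.3748 125.1808  35.7526]
 [ 10.9701 140.6579  64.3934]]
24.15 [516.36  37.18 331.73] 84.035054443609 0.0011171218862566245 [-0.32 -0.54  0.14] 44.01630467318541
bar ((507.22918701171875, 147.50393676757812), (39.82599639892578, 12.377067565917969), 83.05658721923828) [506.4 145.8 214.1]
red 100 [ -0.5 224.6   2.5]
-5 6.984726918750084 167
25 7.279595523804176 199
55 7.413902224004431 230
85 7.604439981763335 258
115 7.554582854802561 181
145 8.137675708137351 103
175 8.320366976276262 235
205 5.524720874096033 168
```

View pics/scene13.png

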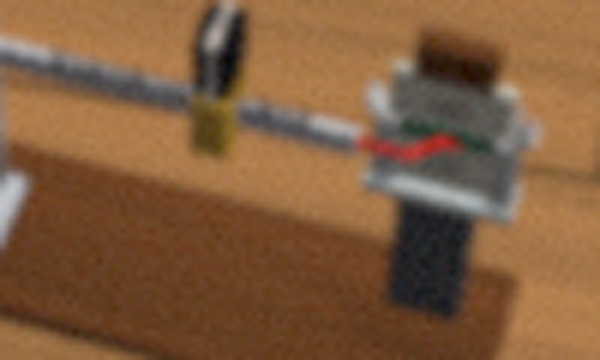

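View pics/side13f.png

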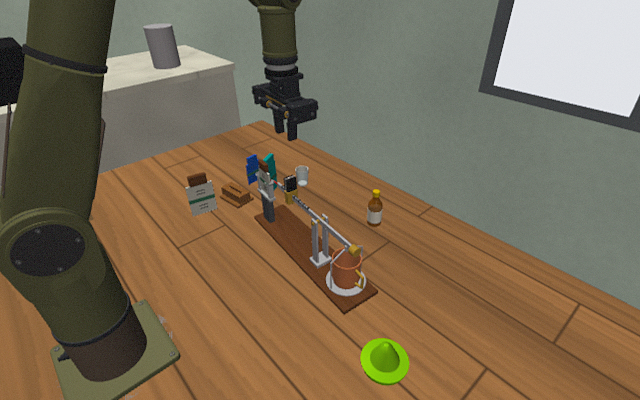

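```bash
python3 -c "
from bench import *
print(hand_in())"
```

```text
the job is handed in; nothing more can be done
None
```

The index plate is home in its guides and released, and the poise is set so the pointer rests level with the green band. I handed the job in at about 24 s of the 72 s allowed; `hand_in` gave no verdict.

**What I did**
- I picked the smaller white plate from the rack by the ends of its grip bar, slid it upright into the guides and let go. No contact force worth noting showed up on the way down.
- I then pushed the poise outwards in steps with the open fingers around it, read the tilt after each push, and lifted the gripper clear.

**Last checks, with the robot clear and the beam settled**
- **Plate:** the centre of its grip bar is about 1 mm from my measured guide centre in plan. Its top is at about 214 mm, against a nominal 215 mm.
- **Tilt:** the beam reads about +0.002 rad in the scene camera, +0.006 in the side camera and +0.007 in the wrist camera, against a limit of ±0.022. In the scene picture the red tip lies on the green band.
- **Bystanders:** the shot glass, reamer and bitters bottle look unmoved in the side picture. I did not re-measure their positions.

**Disagreement:** the pointer height in the side camera alone gave 0.034 rad. It came from only about 5 red pixels, and the same measure read about 0.02 rad too high when the beam was on its stop. I took it as bias and relied on the other readings.

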